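# Lock the stop screw of the charger test fixture

### The job

The square-headed stop screw on the brown test fixture is set: lock it without losing the setting. Drop the spanner's open jaw over the screw's head with its handle along the near side of the guide pin, so that the pin stops the screw from turning with the nut, then swing the red-ball lever of the lock nut clockwise until the nut is firmly tight (about 8 N at the ball; more than 18 N would strain it). Ease the spanner off again and lay it flat on the bench beside the fixture, without knocking the chargers and the adapter about.

Things in the scene. Friction and masses are not known exactly. Their poses are not given: they have to be found in the camera images.
- fixture: Brown sheet-metal charger test fixture, fixed on the bench. Origin: on the bench straight below the axis of the stop screw; z up. In its frame the 60 mm high box spans x -85 to 125, y -125 to 160 mm. A 62 mm square block under the screw puts the nut's seat at z = 72 mm. Behind the screw (x 45 to 115) are sockets and a plugged-in charger, up to z = 98 mm; a green button (z 88) at (-55, 115) mm.
- guide_pin (a point): Guide pin that the spanner's handle leans on: centre of the flat top of its sleeve, 104 mm above the bench, at (20, 135) mm in the fixture's frame. The sleeve is 40 mm wide; on it stands the dark pin, 14 mm thick, up to z = 137 mm. The handle lies on its near side (lower x in the fixture's frame). A second, equal pin stands at (100, -105) mm.
- screw_head (a point): Middle of the top of the stop screw's square head, 120 mm above the bench. Head 22 x 22 mm from z = 104 to 116 mm, an 18.5 mm step above it. Under it a round 34 mm flange, top at z = 104 mm, level with the pin's sleeve: a spanner on the head lies level on both. Flats square to the point's x and y axes; yellow line along its +y. At joint screw = 0 these are the fixture's axes.
- screw (a joint): Angle of the stop screw about its upright axis, rad; grows clockwise seen from above; 0: flats square with the fixture. It is the depth setting; stiff to turn, about 0.30 N m.
- preload (a joint): Tightness of the seated lock nut: its elastic wind-up beyond first touch of the seat, rad, clockwise; 0 while loose. It starts at about 0.28 N m, then takes about 60 N m per rad: 8 N at the ball gives about 0.008. Let go, it keeps what it has, up to about 0.004. The reading (about 0.007 off) is too coarse to tighten by: feel the force at the lever.
- lever: Clamping lever of the lock nut: 9 mm rod rising to the red ball. Origin on the screw axis, 72 mm above the bench; in its own frame the rod points at -2.6 rad. Clockwise from above tightens. The loose nut turns with a drag of about 0.24 N m (2.5 N at the ball) for 0.75 to 1.2 rad (unknown) until it meets its seat; then the resistance climbs steeply. An unheld screw turns along before the nut is tight.
- lever_ball (a point): Centre of the red ball (24 mm across) at the end of the lever, 95 mm from the screw axis, 93 mm above the bench, 33 mm above the top of the box. At the start it stands at -2.1 to -1.15 rad in the fixture's frame (0 is its +x, counter-clockwise positive); the way clockwise is free.
- spanner: Steel combination spanner lying flat, 202 mm long, 10 mm thick, about 0.2 kg. Origin: underside, middle of the open jaw; x along the handle away from the jaw, z up. Jaw: 24 mm between two parallel prongs, from x = -15 to 15 mm, throat at x = 14 mm; head 46 mm wide. Handle 18 mm wide from x = 25 to 160 mm; round ring end of 34 mm centred at x = 170 mm.
- spanner_grip (a point): Point on the spanner's handle at its centre of mass, 85 mm from the middle of the jaw, half-way up (5 mm above its underside). Same axes as the spanner. After tightening, the jaw is left bound on the head: ease the handle a few millimetres back (counter-clockwise, off the pin) before lifting straight up, or it jams.
- screwdriver: Screwdriver with an orange handle, lying on the bench; not needed.
- charger_a: White charger, 50 x 42 x 28 mm, on the right-hand white sheet; leave alone.
- charger_b: White charger, 50 x 42 x 28 mm, on the right-hand white sheet; leave alone.
- charger_c: White charger, 50 x 42 x 28 mm, on the bench to the right of the fixture; leave alone.
- charger_d: White charger, 50 x 42 x 28 mm, on the left-hand white sheet; leave alone.
- adapter: Grey plug adapter, 46 x 46 x 34 mm, on the bench to the left of the fixture; leave alone.
Things that resemble listed ones, but are neither listed nor needed, are in the scene too. What is meant by the spanner is not turquoise, and is the larger of those in its own colour.

How it is judged:
On the way, in this order (a step that is already met when the one before it is completed fails the run):
1. the spanner's jaw is fully down over the screw's head, lying level (horizontal distance between spanner and screw_head below 0.008 m and z of spanner in the frame of fixture between 0.099 and 0.1085 m and angle between spanner's own z axis and vertical below 0.12 rad), for 0.2 s.
2. the lock nut is tight with the spanner still on the head (all of step 1 and value of joint preload above 0.0022 rad), for 0.2 s.
At the end, for the whole second after the job is handed in: The lock nut is still tight (wound up at least 0.0022 rad beyond first touch of its seat), the screw stands within 0.35 rad (20 degrees) of its zero mark, and the spanner is off the fixture, lying flat and at rest on the bench or on one of the white sheets (value of joint preload above 0.0022 rad and value of joint screw between -0.35 and 0.35 rad and height (world z) of spanner below 0.006 m and angle between spanner's own z axis and vertical below 0.08 rad and linear speed of spanner below 0.02 m/s and horizontal distance between spanner and fixture above 0.1 m).
It fails at once if the lever is loaded with more than 18 N (contact force between lever and anything else above 18 N).
It fails at once if the stop screw turns more than 0.35 rad (20 degrees) from its zero mark: setting lost (not (value of joint screw between -0.35 and 0.35 rad)).
It fails at once if a charger or the adapter is knocked about (moved more than 30 mm) (distance of any of charger_a, charger_b, charger_c, charger_d, adapter from where it was at the start of the episode above 0.03 m).
It also fails if it takes over 72 s, if anything falls off the work surface, if the arm or the gripper's body presses on something with over 40 N, if the wrist force passes 120 N, or if a joint passes its speed limit or range.

### The arm

A 6-joint arm with a two-finger parallel gripper is mounted at the origin on the work surface. World frame = base frame: x ahead of the robot, y to its left, z up, the work surface at z = 0. Lengths are in m, angles in rad, forces in N, time in s.
With the tool pointing down it reaches from about 0.4 to 0.825 m from the base axis. Payload 7 kg.
Tool frame: the origin (TCP) lies at the very end of the fingers, on their centre line; the grasp point (between the pads) lies 19 mm behind it; z points along the fingers, y is the line along which they close (so a half turn about z gives the same grasp; the last joint's range is limited). The gripper opens to 88 mm and grips with 3 to 60 N. Pads are 19 mm wide; open, the fingers measure 130 mm over their backs; the gripper's body (78 mm by 193 mm) begins 47 mm behind the grasp point.
Start: joints at [-0.938, 0.359, 0.012, 0, -1.224, -0.288], TCP at [0.228, -0.635, 0.227] pointing down, gripper open.
Joint ranges: [-3.07, 3.07], [-1.43, 2.12], [-1.02, 1.25], [-3.03, 1.67], [-3.05, -0], [-3.03, 3.03]. Speed limits (rad/s): [2.39, 2.39, 3.01, 3.14, 3.14, 3.14].

### API

Orientations are given as [roll, pitch, yaw] about the fixed x, y, z axes, in that order (R = Rz(yaw) Ry(pitch) Rx(roll)).
In Python, from station import arm gives the robot as it stands. The module is installed in compiled form; this text tells all that it offers.
- The arm moves only by the shell command python3 -m crank 'ROWS' [FORCE]. ROWS is JSON, a list of rows, each an object of numbers: "dx", "dy", "dz": the shift along the world's x, y, z in m; "twist": the turn about the world's z in degrees; "grip": the opening, from -1 (shut) to 1 (fully open). A call has exactly 5 rows; each row is the pose to reach, as a shift and turn from the pose commanded when the call began; what a row does not reach only later rows make up. A row lasts 1/12 s, in which the tool goes at most 41.7 mm and 7.16 degrees, less where a joint would pass 70% of its speed; a pose out of reach is approached as far as the arm can. A call with a gripper value outside its range is refused whole. The fingers move at their own pace and stop on an object; FORCE is the grip in N (left out, the last holds). Time passes only in rows, so rows that repeat a pose let the fingers close, or fill a call up. It gives the time, the measured TCP pose, the force, the opening and the grip force at its end, in the units of the state.
- arm.get_state(): the state, without advancing time (a new reading comes with each control period).
- arm.grab_frame(name): name is "scene" or "top" or "wrist"; returns the picture (480x640x3 uint8, red, green, blue); there is no depth.
- arm.get_calibration(name): a dict with "fx", "fy", "cx", "cy" (pixels), "k1" (the pictures are not rectified: a ray, as slopes to the right and down, at radius r is drawn at 1 + k1 r^2 times it, then the intrinsics apply), "cam_to_world" (4x4, takes a point from camera to world coordinates); the wrist camera has in their place "tool_from_camera" (4x4, takes a point from camera to tool coordinates, whose origin is the TCP and whose axes are the flange's). Camera axes: x right, y down, z forward; pixel columns grow to the right and rows downward; lengths in m; the calibration is good to about 2 mm. A picture is of the moment at which its call begins: read the wrist's pose just before it. get_calibration takes no time and is no camera call.
- arm.job_done(): hands the job in; it is judged then, once.
The state is a dict: "t": time; "q": joint angles; "qd": joint speeds; "joint_efforts": joint torques, N m; "eef_pos": TCP position; "ee_rot": TCP orientation; "force": force on the tool from outside, world axes, zero at the start; "moment": the same for the moment, N m; "width": finger opening in m; "gripper_force": force on a finger pad.
Only numpy, scipy, OpenCV 4.12 (cv2) and the standard library are available. Lean on these libraries where they do the work, as an engineer would, in place of code of your own. Each camera call takes 0.05 s, during which the arm holds its last target. There are 200 camera calls.

## Working session

There is one attempt and no reset: what is moved stays moved. The work goes in short steps, Python scripts to look and compute and a shell command to move; the robot and the scene stay as the last step left them, time stands still between calls to the robot, and variables do not carry over. Pictures are saved under pics/ and viewed, at most 10 in all, crops included, and the job is handed in when it is done.

```bash
mkdir -p pics; cat > h.py <<'E'
import numpy as np, cv2
from station import arm
from scipy.spatial.transform import Rotation as R
def grab(n,f):
    s=arm.get_state(); im=arm.grab_frame(n); cv2.imwrite('pics/'+f,im[:,:,::-1]); return s,im
def cam(n,s=None):
    c=arm.get_calibration(n)
    if 'cam_to_world' in c: return c,np.array(c['cam_to_world'])
    s=s or arm.get_state()
    T=np.eye(4); T[:3,:3]=R.from_euler('xyz',s['ee_rot']).as_matrix(); T[:3,3]=s['eef_pos']
    return c,T@np.array(c['tool_from_camera'])
def px2w(n,u,v,z,s=None):
    c,T=cam(n,s)
    K=np.array([[c['fx'],0,c['cx']],[0,c['fy'],c['cy']],[0,0,1.]])
    p=cv2.undistortPoints(np.array([[[u,v]]],float),K,np.array([c['k1'],0,0,0.]))[0,0]
    d=T[:3,:3]@np.array([p[0],p[1],1]); o=T[:3,3]
    return np.round(o+d*(z-o[2])/d[2],4)
def w2px(n,P,s=None):
    c,T=cam(n,s); q=np.linalg.inv(T)@np.append(P,1); x=q[:2]/q[2]; x=x*(1+c['k1']*(x@x))
    return np.round([c['fx']*x[0]+c['cx'],c['fy']*x[1]+c['cy']],1)
E
python3 - <<'E'
from h import *
s,_=grab('top','top0.png'); grab('scene','sc0.png')
print(s)
for n in('top','wrist','scene'): print(arm.get_calibration(n))
E
```

```text
{'t': 0.0, 'q': array([-9.37878961e-01,  3.59372415e-01,  1.10185889e-02, -3.62678764e-04,
       -1.22413253e+00, -2.88070162e-01]), 'qd': array([-7.49606391e-04, -4.32024001e-04,  2.47233330e-03,  1.59909966e-05,
       -1.12126112e-03, -2.26171467e-03]), 'joint_efforts': array([-5.69922977e-04, -5.82708621e+01,  2.93047339e+01,  6.99706480e+00,
        6.75002040e-03, -1.70778249e-04]), 'eef_pos': array([ 0.22795753, -0.63478392,  0.22561229]), 'ee_rot': array([ 3.13987539e+00, -1.53299619e-04, -2.79686883e+00]), 'force': array([-0.7973759 ,  0.28928365,  0.21039294]), 'moment': array([-0.02490949, -0.04253765, -0.03663201]), 'gripper_force': 0.0, 'width': 0.0872477743886392}
{'fx': 480.99227356933096, 'fy': 480.99227356933096, 'cx': 318.57496063144515, 'cy': 241.19032656846164, 'k1': -0.08687175036150853, 'cam_to_world': array([[ 8.04378227e-04, -9.87006797e-01,  1.60676493e-01,
         3.41347694e-01],
       [-9.99985992e-01,  4.66691023e-05,  5.29280708e-03,
        -1.11722770e-02],
       [-5.23153519e-03, -1.60678500e-01, -9.86992933e-01,
         1.30374496e+00],
       [
[... 261 characters left out ...]
50274e-01, -2.72518826e-01,
         7.26942355e-02],
       [ 9.99999772e-01, -4.67455498e-04, -4.88128990e-04,
         1.66333595e-03],
       [ 3.42263018e-04, -2.72519049e-01,  9.62150327e-01,
        -1.57819319e-01],
       [ 0.00000000e+00,  0.00000000e+00,  0.00000000e+00,
         1.00000000e+00]])}
{'fx': 563.137848431806, 'fy': 563.137848431806, 'cx': 315.94420227363094, 'cy': 239.4896113652944, 'k1': -0.13862367218661917, 'cam_to_world': array([[-0.08157697,  0.80048936, -0.5937693 ,  1.33342909],
       [ 0.996614  ,  0.07166294, -0.04031082,  0.05195824],
       [ 0.01028287, -0.59504723, -0.80362494,  1.18483346],
       [ 0.        ,  0.        ,  0.        ,  1.        ]])}
```

View pics/top0.png

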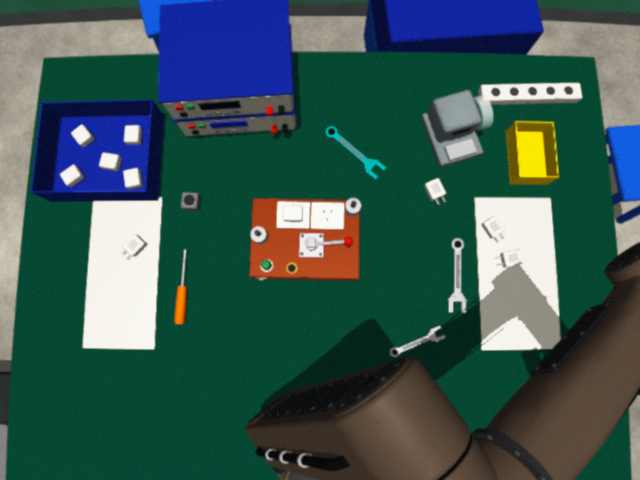

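View pics/sc0.png

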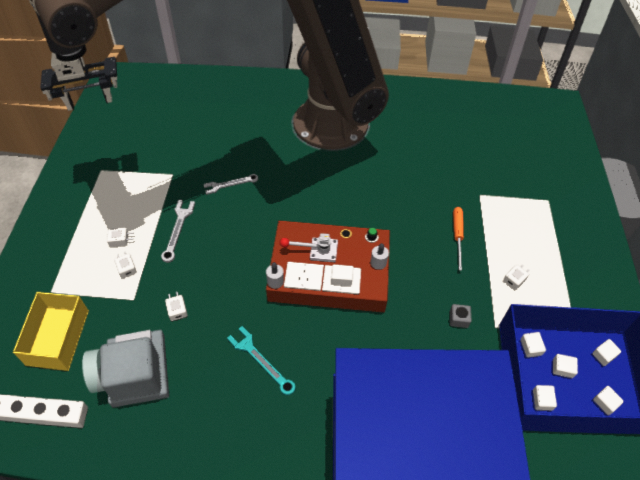

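The top view shows the fixture (screw near (312,244), ball (348,241), left guide pin (259,234)). The larger grey spanner has its ring at (458,243) and its jaw at (457,305). I'll enlarge both.

```bash
python3 - <<'E'
from h import *
im=cv2.imread('pics/top0.png')
a=cv2.resize(im[185:290,240:370],None,fx=4.2,fy=4.2,interpolation=cv2.INTER_CUBIC)
b=cv2.resize(im[230:320,435:480],None,fx=4.9,fy=4.9,interpolation=cv2.INTER_CUBIC)
o=np.zeros((445,780,3),np.uint8);o[:a.shape[0],:a.shape[1]]=a[:445];o[:b.shape[0],550:550+b.shape[1]]=b[:445]
cv2.imwrite('pics/c0.png',o)
E
```

```text
(no output)
```

View pics/c0.png

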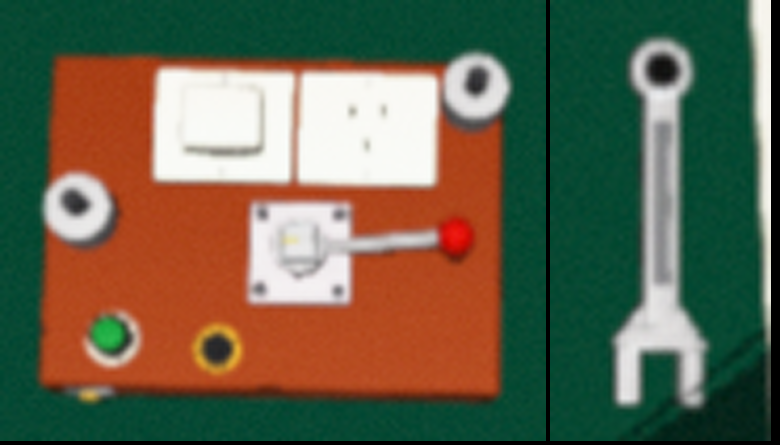

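```bash
python3 - <<'E'
from h import *
P=lambda u,v,z:px2w('top',u,v,z)
h=P(311,241.7,.12);l=P(258,232.6,.137);r=P(353.8,203.6,.137);b=P(348.8,241.7,.1)
print('head',h,'lp',l,'rp',r,'ball',b)
# fit fixture pose from pins+head
A=np.array([[20,135],[100,-105],[0,0]])/1e3;B=np.array([l[:2],r[:2],h[:2]])
ca,cb=A.mean(0),B.mean(0);H=(A-ca).T@(B-cb);U,S,V=np.linalg.svd(H);Rm=V.T@U.T
t=cb-Rm@ca;print('yaw',np.arctan2(Rm[1,0],Rm[0,0]),'org',t,(A@Rm.T+t-B)*1e3)
d=b[:2]-t;print('ball ang',np.arctan2(d[1],d[0]),np.linalg.norm(d))
rg=P(457.4,244.3,.01);j=P(457.4,306.5,.01);print('ring',rg,'jaw',j)
d=rg-j;print(np.linalg.norm(d),np.arctan2(d[1],d[0]),'grip',j+d*.5)
s=arm.get_state();print(R.from_euler('xyz',s['ee_rot']).as_matrix())
for n,p in dict(cA=(495,228),cB=(510,258),cC=(435,189),cD=(134,245),ad=(190,200),sm=(395,352),sm2=(440,335)).items():print(n,P(*p,.02))
E
```

```text
head [0.5328 0.0141 0.12  ] lp [0.5528 0.1447 0.137 ] rp [ 0.6261 -0.0926  0.137 ] ball [ 0.536  -0.0813  0.1   ]
yaw -0.023210354639594494 org [0.53034536 0.01299769] [[ 0.67308747  2.79716356]
 [ 1.78155464 -1.69485453]
 [-2.45464211 -1.10230902]]
ball ang -1.5109021895182415 0.09446708157360731
ring [ 0.5433 -0.3844  0.01  ] jaw [ 0.3742 -0.3773  0.01  ]
0.16924898818013656 -0.04196234295437295 grip [ 0.45875 -0.38085  0.01   ]
[[-9.41165877e-01 -3.37944440e-01 -5.89271378e-04]
 [-3.37944937e-01  9.41164939e-01  1.33305617e-03]
 [ 1.04102639e-04  1.45376826e-03 -9.99998938e-01]]
cA [ 0.587  -0.4884  0.02  ]
cB [ 0.504  -0.5253  0.02  ]
cC [ 0.6966 -0.3263  0.02  ]
cD [0.5398 0.5019 0.02  ]
ad [0.6658 0.3514 0.02  ]
sm [ 0.256  -0.2049  0.02  ]
sm2 [ 0.2994 -0.3251  0.02  ]
```

```bash
python3 -m crank '[{"dx":0.024,"dy":0.026,"twist":-5,"grip":1},{"dx":0.048,"dy":0.052,"twist":-11},{"dx":0.072,"dy":0.078,"twist":-16},{"dx":0.096,"dy":0.104,"twist":-22},{"dx":0.12,"dy":0.13,"dz":-0.02,"twist":-22}]' 30
python3 -m crank '[{"dx":0.024,"dy":0.026,"dz":-0.01},{"dx":0.05,"dy":0.052,"dz":-0.03},{"dx":0.08,"dy":0.08,"dz":-0.05},{"dx":0.111,"dy":0.124,"dz":-0.06},{"dx":0.111,"dy":0.124,"dz":-0.06}]'
python3 - <<'E'
from h import *
s,im=grab('wrist','w1.png');print(s)
E
```

```text
{'t': 0.1, 'q': array([-9.37864521e-01,  3.59340367e-01,  1.11959923e-02, -3.33219249e-04,
       -1.22407537e+00, -2.88085912e-01]), 'qd': array([ 0.00095967, -0.00086903,  0.00155188,  0.001534  , -0.0007002 ,
       -0.00028417]), 'joint_efforts': array([-1.31485551e-03, -5.84161663e+01,  2.93751633e+01,  7.01538295e+00,
        1.01788758e-02, -6.07970378e-05]), 'eef_pos': array([ 0.22802794, -0.63488182,  0.22571549]), 'ee_rot': array([ 3.14013888e+00, -1.04102639e-04, -2.79686014e+00]), 'force': array([-0.20970055,  0.05040202, -0.02659833]), 'moment': array([-0.03875712,  0.00816553,  0.03190919]), 'gripper_force': 0.0, 'width': 0.08753645111403634}invalid input at $[0]: expected keys dx, dy, dz, twist, grip
invalid input at $[0]: expected keys dx, dy, dz, twist, grip
```

View pics/w1.png

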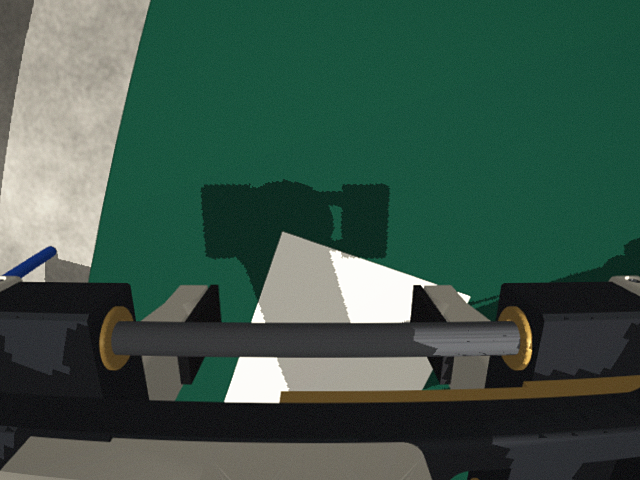

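The moves were refused because every row needs all five keys. The wrist picture only shows the sheet's corner near (283,233) and the fingers at rows 290–400.

```bash
python3 -m crank '[{"dx":0.024,"dy":0.026,"dz":0,"twist":-5,"grip":1},{"dx":0.048,"dy":0.052,"dz":0,"twist":-11,"grip":1},{"dx":0.072,"dy":0.078,"dz":0,"twist":-16,"grip":1},{"dx":0.096,"dy":0.104,"dz":0,"twist":-22,"grip":1},{"dx":0.12,"dy":0.13,"dz":-0.02,"twist":-22,"grip":1}]' 30
python3 -m crank '[{"dx":0.024,"dy":0.026,"dz":-0.01,"twist":0,"grip":1},{"dx":0.048,"dy":0.052,"dz":-0.03,"twist":0,"grip":1},{"dx":0.07,"dy":0.078,"dz":-0.05,"twist":0,"grip":1},{"dx":0.09,"dy":0.102,"dz":-0.06,"twist":0,"grip":1},{"dx":0.111,"dy":0.124,"dz":-0.06,"twist":0,"grip":1}]'
python3 - <<'E'
from h import *
s,im=grab('wrist','w2.png');print(s['eef_pos'],s['ee_rot'],s['q'])
E
```

```text
t: 0.57
eef_pos: [0.3502, -0.5057, 0.21]
ee_rot: [-3.137, 0.004, 3.096]
force: [2.2, -1.9, 1.5]
width: 0.0878
gripper_force: 0.0
t: 0.98
eef_pos: [0.4583, -0.3786, 0.1436]
ee_rot: [3.139, -0.004, 3.102]
force: [0.9, -0.2, -0.1]
width: 0.0874
gripper_force: 0.0
[ 0.45832772 -0.37864764  0.14356066] [ 3.1391869  -0.00423619  3.10228133] [-3.62616077e-01  2.96648829e-01 -2.78930053e-01 -1.11148046e-03
 -9.99998749e-01 -1.24689390e+00]
```

View pics/w2.png

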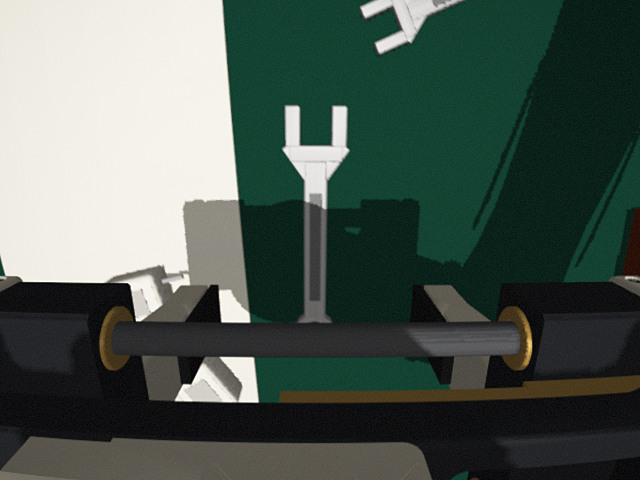

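The wrist picture shows the spanner pointing up the image: prong tips at row 106, throat at (316,148), handle centre line at (316,200)–(315,300).

```bash
python3 - <<'E'
from h import *
s=arm.get_state()
P=lambda u,v:px2w('wrist',u,v,.01,s)
tip=P(316,106);th=P(316.5,148);a=P(316,185);b=P(315,300)
print(tip,th,a,b)
d=b-tip;yw=np.arctan2(d[1],d[0]);u=np.array([np.cos(yw),np.sin(yw)])
j=((tip[:2]+15e-3*u)+(th[:2]-14e-3*u))/2
print('yaw',yw,'jaw',j,'grip',j+.085*u,'tool',R.from_euler('xyz',s['ee_rot']).as_matrix()[:2,1],s['eef_pos'])
E
```

```text
[ 0.3666 -0.3708  0.01  ] [ 0.3971 -0.3715  0.01  ] [ 0.425 -0.373  0.01 ] [ 0.5213 -0.3774  0.01  ]
yaw -0.042637362875407155 jaw [ 0.38234955 -0.37117131] grip [ 0.46727229 -0.37479439] tool [0.03715826 0.9993085 ] [ 0.46227302 -0.37677747  0.14493503]
```

```bash
python3 -m crank '[{"dx":0,"dy":0,"dz":-0.035,"twist":0,"grip":1},{"dx":0,"dy":0,"dz":-0.07,"twist":0,"grip":1},{"dx":0,"dy":0,"dz":-0.105,"twist":0,"grip":1},{"dx":0,"dy":0,"dz":-0.125,"twist":0,"grip":1},{"dx":0,"dy":0,"dz":-0.13,"twist":0,"grip":1}]'
python3 -m crank '[{"dx":0,"dy":0,"dz":-0.004,"twist":0,"grip":1},{"dx":0,"dy":0,"dz":-0.008,"twist":0,"grip":1},{"dx":0,"dy":0,"dz":-0.01,"twist":0,"grip":1},{"dx":0,"dy":0,"dz":-0.01,"twist":0,"grip":1},{"dx":0,"dy":0,"dz":-0.01,"twist":0,"grip":0}]'
```

```text
t: 1.45
eef_pos: [0.4565, -0.3799, 0.0125]
ee_rot: [3.139, -0.006, 3.102]
force: [-1.3, 0.2, -0.2]
width: 0.0875
gripper_force: 0.0
t: 1.87
eef_pos: [0.4598, -0.3816, 0.0077]
ee_rot: [-3.141, 0.002, 3.102]
force: [0.2, -0.1, 0.4]
width: 0.0847
gripper_force: 0.0
```

```bash
python3 -m crank '[{"dx":0,"dy":0,"dz":-0.003,"twist":0,"grip":-0.3},{"dx":0,"dy":0,"dz":-0.003,"twist":0,"grip":-1},{"dx":0,"dy":0,"dz":-0.003,"twist":0,"grip":-1},{"dx":0,"dy":0,"dz":-0.003,"twist":0,"grip":-1},{"dx":0,"dy":0,"dz":-0.003,"twist":0,"grip":-1}]' 40
python3 -m crank '[{"dx":0,"dy":0,"dz":0,"twist":0,"grip":-1},{"dx":0,"dy":0,"dz":0,"twist":0,"grip":-1},{"dx":0,"dy":0,"dz":0,"twist":0,"grip":-1},{"dx":0,"dy":0,"dz":0,"twist":0,"grip":-1},{"dx":0,"dy":0,"dz":0,"twist":0,"grip":-1}]'
python3 - <<'E'
from h import *
for i in range(4):
  arm.grab_frame('wrist');s=arm.get_state();print(s['eef_pos'],s['force'],s['width'],s['gripper_force'])
E
```

```text
t: 2.28
eef_pos: [0.4592, -0.3813, 0.0037]
ee_rot: [-3.142, 0.0, 3.102]
force: [-0.7, 0.1, 0.0]
width: 0.0532
gripper_force: 0.0
t: 2.7
eef_pos: [0.4591, -0.3812, 0.0035]
ee_rot: [3.142, -0.0, 3.102]
force: [-0.9, 2.4, 0.4]
width: 0.0198
gripper_force: 0.8
[ 0.45905328 -0.38113486  0.00352428] [-0.5785709   0.69563277 -0.31388952] 0.017087123337329382 40.01096427440643
[ 0.45906825 -0.38113096  0.00354465] [-0.63753148  1.35533887  0.31599867] 0.01708856231124499 39.999688267707825
[ 0.45909073 -0.38112472  0.00354385] [0.02641649 0.35352738 0.49666249] 0.017382641921807503 39.999759793281555
[ 0.45908046 -0.38113345  0.0035377 ] [0.4632212  1.47473979 1.10928578] 0.017275621917524773 39.99979555606842
```

```bash
python3 -m crank '[{"dx":0,"dy":0,"dz":0.02,"twist":0,"grip":-1},{"dx":0,"dy":0,"dz":0.05,"twist":0,"grip":-1},{"dx":0,"dy":0,"dz":0.085,"twist":0,"grip":-1},{"dx":0,"dy":0.01,"dz":0.12,"twist":5,"grip":-1},{"dx":0.01,"dy":0.03,"dz":0.15,"twist":11,"grip":-1}]'
python3 -m crank '[{"dx":0.01,"dy":0.03,"dz":0.015,"twist":6,"grip":-1},{"dx":0.02,"dy":0.06,"dz":0.025,"twist":12,"grip":-1},{"dx":0.03,"dy":0.095,"dz":0.025,"twist":18,"grip":-1},{"dx":0.03,"dy":0.13,"dz":0.025,"twist":24,"grip":-1},{"dx":0.04,"dy":0.165,"dz":0.025,"twist":30,"grip":-1}]'
python3 -m crank '[{"dx":0,"dy":0.035,"dz":0,"twist":6,"grip":-1},{"dx":0.01,"dy":0.07,"dz":0,"twist":12,"grip":-1},{"dx":0.01,"dy":0.105,"dz":0,"twist":18,"grip":-1},{"dx":0.015,"dy":0.14,"dz":0,"twist":24,"grip":-1},{"dx":0.02,"dy":0.175,"dz":0,"twist":30,"grip":-1}]'
python3 -m crank '[{"dx":0,"dy":0.03,"dz":0,"twist":6,"grip":-1},{"dx":0,"dy":0.06,"dz":0,"twist":12,"grip":-1},{"dx":0,"dy":0.09,"dz":0,"twist":18.4,"grip":-1},{"dx":0.007,"dy":0.11,"dz":0,"twist":18.4,"grip":-1},{"dx":0.007,"dy":0.11,"dz":0,"twist":18.4,"grip":-1}]'
python3 -m crank '[{"dx":0,"dy":0,"dz":0,"twist":0,"grip":-1},{"dx":0,"dy":0,"dz":0,"twist":0,"grip":-1},{"dx":0,"dy":0,"dz":0,"twist":0,"grip":-1},{"dx":0,"dy":0,"dz":0,"twist":0,"grip":-1},{"dx":0,"dy":0,"dz":0,"twist":0,"grip":-1}]'
python3 - <<'E'
from h import *
s,im=grab('wrist','w3.png');print(s['eef_pos'],s['ee_rot'],s['q'],s['width'])
grab('top','t3.png');grab('scene','s3.png')
E
```

```text
t: 3.32
eef_pos: [0.4678, -0.3521, 0.1554]
ee_rot: [-3.141, -0.0, -2.987]
force: [1.2, -0.2, -1.8]
width: 0.0171
gripper_force: 40.0
t: 3.73
eef_pos: [0.5078, -0.1847, 0.1785]
ee_rot: [3.141, -0.0, -2.461]
force: [-0.0, 0.8, -2.6]
width: 0.0174
gripper_force: 40.0
t: 4.15
eef_pos: [0.5285, -0.0096, 0.1784]
ee_rot: [3.141, -0.0, -1.936]
force: [1.4, -0.6, -1.9]
width: 0.0175
gripper_force: 40.0
t: 4.57
eef_pos: [0.537, 0.1021, 0.1784]
ee_rot: [-3.141, 0.0, -1.617]
force: [0.6, -0.3, -1.1]
width: 0.0175
gripper_force: 40.0
t: 4.98
eef_pos: [0.536, 0.0979, 0.1786]
ee_rot: [3.142, 0.0, -1.622]
force: [0.1, 0.3, -2.4]
width: 0.0169
gripper_force: 40.0
[0.53600081 0.09792963 0.17861047] [ 3.14154185e+00  1.09873366e-05 -1.62168560e+00] [ 5.40399239e-01  1.83236270e-01 -3.45026608e-01 -4.33480300e-05
 -1.04256950e+00 -5.91266661e-01] 0.01689448980575847
```

View pics/w3.png

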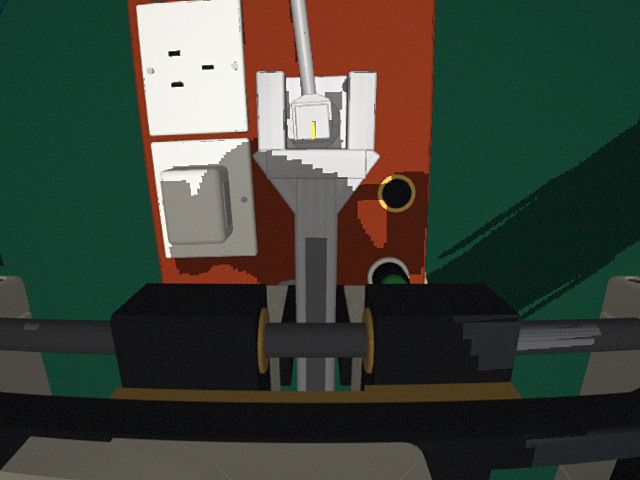

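The wrist view shows the jaw (prong tips row ~72, throat ~149, inner edges x≈285 and 347) hovering with the screw head's top visible between the prongs near (311,119). I'll enlarge it.

```bash
python3 - <<'E'
from h import *
im=cv2.imread('pics/w3.png')
cv2.imwrite('pics/c3.png',cv2.resize(im[60:190,240:400],None,fx=4.5,fy=4.5,interpolation=cv2.INTER_CUBIC))
E
```

```text
(no output)
```

View pics/c3.png

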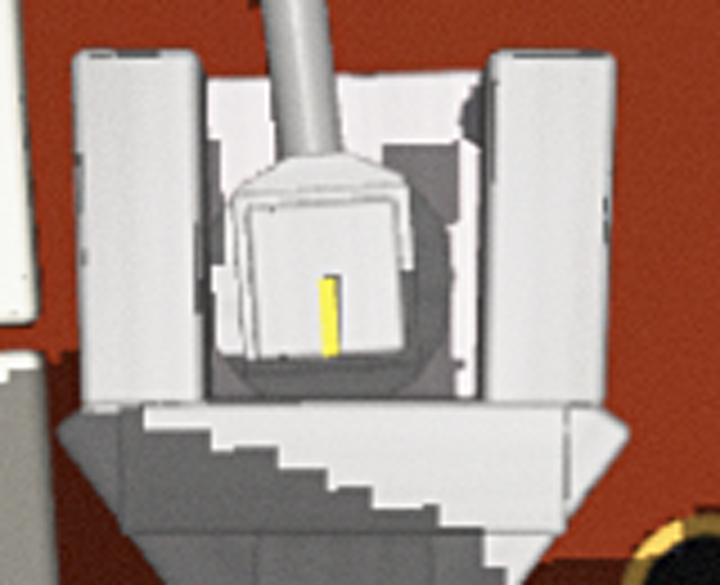

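```bash
cat > m.py <<'E'
from h import *
s=dict(eef_pos=[.5360,.0979,.1786],ee_rot=[np.pi,0,-1.6217])
f=lambda x,y,z:px2w('wrist',x/4.5+240,y/4.5+60,z,s)
zt=.1851
L=[f(200,100,zt),f(203,390,zt)];Rr=[f(488,100,zt),f(483,390,zt)]
print('prong inner',L,Rr)
tip=f(344,55,zt);th=f(344,404,zt);print('tip',tip,'throat',th, np.linalg.norm(tip-th))
d=th-tip;print('handle yaw by axis',np.arctan2(d[1],d[0]))
t,h=tip[:2],th[:2];u=(h-t)/np.linalg.norm(h-t);j=((t+.015*u)+(h-.014*u))/2
print('jaw',j)
for n,p in dict(tl=(247,203),tr=(392,198),bl=(257,358),br=(404,357)).items():print(n,f(*p,.12))
hd=np.mean([f(*p,.12) for p in((247,203),(392,198),(257,358),(404,357))],0);print('head',hd,'move',hd[:2]-j)
print('yellow',f(327,280,.12),f(332,355,.12))
E
python3 m.py
```

```text
prong inner [array([0.5431, 0.0055, 0.1851]), array([0.5445, 0.0293, 0.1851])] [array([0.5191, 0.0067, 0.1851]), array([0.5203, 0.0305, 0.1851])]
tip [0.5309 0.0026 0.1851] throat [0.5324 0.0311 0.1851] 0.028539446385660666
handle yaw by axis 1.5182132651839568
jaw [0.53167628 0.01734931]
tl [0.5427 0.0088 0.12  ]
tr [0.5252 0.0091 0.12  ]
bl [0.5427 0.0271 0.12  ]
br [0.5245 0.028  0.12  ]
head [0.533775 0.01825  0.12    ] move [0.00209872 0.00090069]
yellow [0.5335 0.0183 0.12  ] [0.5334 0.0273 0.12  ]
```

```bash
python3 -m crank '[{"dx":-0.0015,"dy":0.0011,"dz":0,"twist":2.5,"grip":-1},{"dx":-0.0015,"dy":0.0011,"dz":-0.02,"twist":2.5,"grip":-1},{"dx":-0.0015,"dy":0.0011,"dz":-0.04,"twist":2.5,"grip":-1},{"dx":-0.0015,"dy":0.0011,"dz":-0.048,"twist":2.5,"grip":-1},{"dx":-0.0015,"dy":0.0011,"dz":-0.048,"twist":2.5,"grip":-1}]'
python3 -m crank '[{"dx":0,"dy":0,"dz":0,"twist":0,"grip":-1},{"dx":0,"dy":0,"dz":-0.003,"twist":0,"grip":-1},{"dx":0,"dy":0,"dz":-0.006,"twist":0,"grip":-1},{"dx":0,"dy":0,"dz":-0.009,"twist":0,"grip":-1},{"dx":0,"dy":0,"dz":-0.009,"twist":0,"grip":-1}]'
python3 - <<'E'
from h import *
s,im=grab('wrist','w4.png');print(s['eef_pos'],s['ee_rot'],s['force'],s['moment'])
cv2.imwrite('pics/c4.png',cv2.resize(im[40:200,220:420,::-1],None,fx=3.7,fy=3.7,interpolation=cv2.INTER_CUBIC))
E
```

```text
t: 5.55
eef_pos: [0.5333, 0.0991, 0.1287]
ee_rot: [3.138, -0.002, -1.577]
force: [0.0, -0.2, -1.9]
width: 0.0173
gripper_force: 40.0
t: 5.97
eef_pos: [0.5345, 0.0998, 0.1213]
ee_rot: [3.141, 0.0, -1.577]
force: [0.5, -1.3, -1.4]
width: 0.0175
gripper_force: 40.0
[0.53445583 0.09980054 0.12133422] [ 3.14138542e+00  4.76634088e-05 -1.57694000e+00] [ 0.48615281 -1.30162383 -1.38197683] [0.03146594 0.11589715 0.03942496]
```

View pics/c4.png

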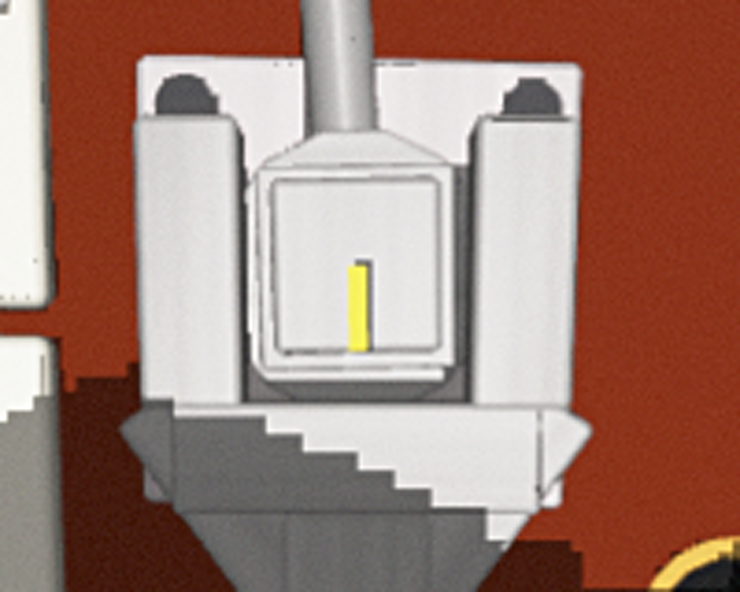

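The head sits centred between the prongs (head centre x≈356, jaw centre x≈357). Going down.

```bash
python3 -m crank '[{"dx":0,"dy":0,"dz":-0.002,"twist":0,"grip":-1},{"dx":0,"dy":0,"dz":-0.004,"twist":0,"grip":-1},{"dx":0,"dy":0,"dz":-0.005,"twist":0,"grip":-1},{"dx":0,"dy":0,"dz":-0.006,"twist":0,"grip":-1},{"dx":0,"dy":0,"dz":-0.006,"twist":0,"grip":-1}]'
python3 -m crank '[{"dx":0,"dy":0,"dz":-0.0015,"twist":0,"grip":-1},{"dx":0,"dy":0,"dz":-0.003,"twist":0,"grip":-1},{"dx":0,"dy":0,"dz":-0.0045,"twist":0,"grip":-1},{"dx":0,"dy":0,"dz":-0.006,"twist":0,"grip":-1},{"dx":0,"dy":0,"dz":-0.006,"twist":0,"grip":-1}]'
```

```text
t: 6.43
eef_pos: [0.5345, 0.0998, 0.1153]
ee_rot: [3.141, -0.0, -1.577]
force: [0.5, -0.4, -1.8]
width: 0.0174
gripper_force: 40.0
t: 6.85
eef_pos: [0.5344, 0.0998, 0.1092]
ee_rot: [3.141, -0.0, -1.577]
force: [0.2, -0.6, -2.5]
width: 0.0176
gripper_force: 40.0
```

```bash
python3 -m crank '[{"dx":0,"dy":0,"dz":-0.0005,"twist":0,"grip":-1},{"dx":0,"dy":0,"dz":-0.001,"twist":0,"grip":-1},{"dx":0,"dy":0,"dz":-0.0015,"twist":0,"grip":-1},{"dx":0,"dy":0,"dz":-0.0017,"twist":0,"grip":-1},{"dx":0,"dy":0,"dz":-0.0017,"twist":0,"grip":-1}]'
```

```text
t: 7.27
eef_pos: [0.5346, 0.0999, 0.1079]
ee_rot: [-3.142, 0.0, -1.577]
force: [-0.4, -0.4, -2.6]
width: 0.0173
gripper_force: 40.0
```

```bash
python3 -m crank '[{"dx":0,"dy":0,"dz":-0.0005,"twist":0,"grip":-1},{"dx":0,"dy":0,"dz":-0.0007,"twist":0,"grip":-1},{"dx":0,"dy":0,"dz":-0.0007,"twist":0,"grip":-1},{"dx":0,"dy":0,"dz":-0.0007,"twist":0,"grip":-1},{"dx":0,"dy":0,"dz":-0.0007,"twist":0,"grip":-1}]'
python3 -m crank '[{"dx":0,"dy":0,"dz":-0.0007,"twist":0,"grip":-0.4},{"dx":0,"dy":0,"dz":0,"twist":0,"grip":-0.4},{"dx":0,"dy":0,"dz":0,"twist":0,"grip":-0.2},{"dx":0,"dy":0,"dz":0,"twist":0,"grip":0},{"dx":0,"dy":0,"dz":0,"twist":0,"grip":0}]'
python3 -m crank '[{"dx":0,"dy":0,"dz":0.0,"twist":0,"grip":0},{"dx":0,"dy":0,"dz":0.02,"twist":0,"grip":0},{"dx":0,"dy":0,"dz":0.05,"twist":0,"grip":0},{"dx":0,"dy":0,"dz":0.08,"twist":0,"grip":0},{"dx":0,"dy":0,"dz":0.08,"twist":0,"grip":0}]'
python3 - <<'E'
from h import *
s,im=grab('wrist','w5.png');print(s['eef_pos'],s['ee_rot'],s['force'],s['width'],s['q'])
cv2.imwrite('pics/c5.png',im[0:480,:,::-1])
E
```

```text
t: 7.68
eef_pos: [0.5347, 0.0999, 0.1075]
ee_rot: [-3.141, 0.0, -1.577]
force: [-2.0, -0.5, 4.1]
width: 0.0173
gripper_force: 40.0
t: 8.1
eef_pos: [0.5347, 0.0999, 0.1071]
ee_rot: [-3.142, 0.0, -1.577]
force: [-0.4, -0.1, -0.0]
width: 0.0404
gripper_force: 0.0
t: 8.52
eef_pos: [0.5377, 0.1008, 0.1932]
ee_rot: [-3.133, 0.003, -1.576]
force: [2.0, 0.6, 0.9]
width: 0.0437
gripper_force: 0.0
[0.53774967 0.10080176 0.19316462] [-3.13314296e+00  2.72372204e-03 -1.57569180e+00] [1.97148681 0.64706967 0.92778655] 0.043746269169357546 [ 0.54501987  0.16887559 -0.32815998  0.00239333 -1.06513458 -0.55107711]
```

View pics/c5.png

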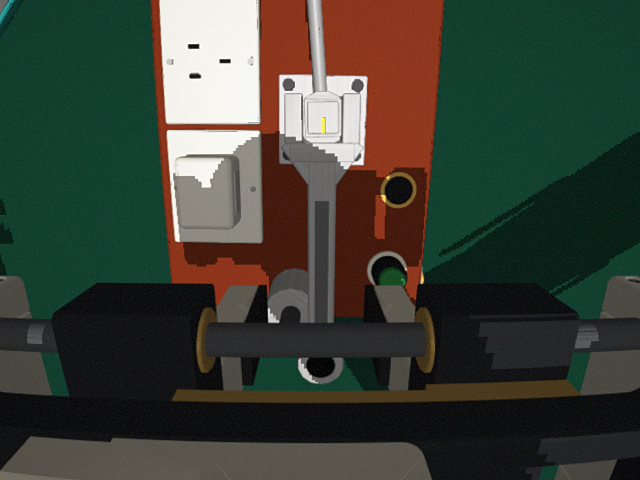

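The spanner is seated on the head, with the handle at x≈320 on the near side of the pin (290,310). Next I'll hover over the ball and locate it by its red colour.

```bash
python3 -m crank '[{"dx":0,"dy":-0.03,"dz":0,"twist":0,"grip":0},{"dx":0,"dy":-0.06,"dz":0,"twist":0,"grip":0},{"dx":0,"dy":-0.09,"dz":0,"twist":0,"grip":0},{"dx":0,"dy":-0.11,"dz":0,"twist":0,"grip":0},{"dx":0,"dy":-0.11,"dz":0,"twist":0,"grip":0}]'
python3 -m crank '[{"dx":0,"dy":0,"dz":0,"twist":0,"grip":0},{"dx":0,"dy":0,"dz":0,"twist":0,"grip":0},{"dx":0,"dy":0,"dz":0,"twist":0,"grip":0},{"dx":0,"dy":0,"dz":0,"twist":0,"grip":0},{"dx":0,"dy":0,"dz":0,"twist":0,"grip":0}]'
python3 - <<'E'
from h import *
s,im=grab('wrist','w6.png');print(s['eef_pos'],s['ee_rot'],s['force'])
m=cv2.inRange(im,(150,0,0),(255,45,60));n,l,st,c=cv2.connectedComponentsWithStats(m)
for i in range(1,n):
  if st[i,4]>60:print(st[i],c[i],px2w('wrist',*c[i],.093,s))
im=arm.grab_frame('top');m=cv2.inRange(im,(150,0,0),(255,45,60));n,l,st,c=cv2.connectedComponentsWithStats(m)
for i in range(1,n):
  if st[i,4]>20:print(st[i],c[i],px2w('top',*c[i],.093))
E
```

```text
t: 8.98
eef_pos: [0.5337, -0.013, 0.1863]
ee_rot: [3.14, -0.001, -1.579]
force: [-0.8, 0.8, 0.8]
width: 0.044
gripper_force: 0.0
t: 9.4
eef_pos: [0.5347, -0.0094, 0.187]
ee_rot: [3.142, 0.0, -1.576]
force: [-0.3, 0.6, 0.6]
width: 0.0439
gripper_force: 0.0
[ 0.53467125 -0.00943499  0.1870405 ] [ 3.14150089e+00  2.30299597e-05 -1.57572095e+00] [-0.28304986  0.63509649  0.60880198]
[289 126  35  28 330] [308.65151515 136.60909091] [ 0.5388 -0.0814  0.093 ]
[267 106   5   8  38] [269.         109.68421053] [0.8971 0.1291 0.093 ]
[271 125   5   7  23] [272.95652174 128.60869565] [0.8428 0.1173 0.093 ]
[347 237   6   8  38] [349.55263158 241.10526316] [ 0.5387 -0.0837  0.093 ]
```

```bash
python3 -m crank '[{"dx":0.004,"dy":-0.035,"dz":0,"twist":3,"grip":0},{"dx":0.004,"dy":-0.068,"dz":0,"twist":3,"grip":0},{"dx":0.004,"dy":-0.068,"dz":0,"twist":3,"grip":0},{"dx":0.004,"dy":-0.068,"dz":-0.02,"twist":3,"grip":0},{"dx":0.004,"dy":-0.068,"dz":-0.04,"twist":3,"grip":0}]'
python3 -m crank '[{"dx":0,"dy":0,"dz":-0.015,"twist":0,"grip":0},{"dx":0,"dy":0,"dz":-0.03,"twist":0,"grip":0},{"dx":0,"dy":0,"dz":-0.045,"twist":0,"grip":0},{"dx":0,"dy":0,"dz":-0.06,"twist":0,"grip":0},{"dx":0,"dy":0,"dz":-0.066,"twist":0,"grip":0}]'
python3 -m crank '[{"dx":-0.002,"dy":0,"dz":0,"twist":0,"grip":0},{"dx":-0.004,"dy":0,"dz":0,"twist":0,"grip":0},{"dx":-0.005,"dy":0,"dz":0,"twist":0,"grip":0},{"dx":-0.006,"dy":0,"dz":0,"twist":0,"grip":0},{"dx":-0.006,"dy":0,"dz":0,"twist":0,"grip":0}]'
```

```text
t: 9.92
eef_pos: [0.5396, -0.0784, 0.1478]
ee_rot: [-3.138, 0.0, -1.526]
force: [0.4, -0.3, 0.2]
width: 0.044
gripper_force: 0.0
t: 10.33
eef_pos: [0.5375, -0.0779, 0.0792]
ee_rot: [3.139, -0.0, -1.525]
force: [0.0, 0.2, -0.2]
width: 0.0438
gripper_force: 0.0
t: 10.75
eef_pos: [0.5329, -0.0781, 0.0821]
ee_rot: [-3.14, 0.0, -1.524]
force: [0.6, 0.2, 0.2]
width: 0.0439
gripper_force: 0.0
```

```bash
python3 - <<'E'
import numpy as np
C=np.array([.5338,.0185]);
P=lambda t:C+.0965*np.array([np.cos(t),np.sin(t)])
for base,ts in((-1.582,[-1.63,-1.7,-1.77,-1.84,-1.91]),(-1.91,[-1.98,-2.05,-2.11,-2.16,-2.2]),(-2.2,[-2.25]),(-2.25,[-2.3]),(-2.3,[-2.35]),(-2.35,[-2.4]),(-2.4,[-2.45]),(-2.45,[-2.5]),(-2.5,[-2.55]),(-2.55,[-2.6]),(-2.6,[-2.65]),(-2.65,[-2.7]),(-2.7,[-2.75]),(-2.75,[-2.8])):
  b=P(base) if base!=-1.582 else np.array([.5327,-.0775])
  for t in ts: print(t,np.round((P(t)-b)*1e3,2),round(np.degrees(t-base),1))
E
cat > g.py <<'E'
# prints tangential (clockwise-opposing) and radial force; exit 1 if tangential above limit
import sys,numpy as np
from station import arm
s=arm.get_state();d=s['eef_pos'][:2]-np.array([.5338,.0185]);r=np.linalg.norm(d);u=d/r
f=s['force'];ft=f[0]*-u[1]+f[1]*u[0]
print('th %.3f r %.4f ft %.1f fr %.1f fz %.1f mz %.2f'%(np.arctan2(d[1],d[0]),r,ft,f[:2]@u,f[2],s['moment'][2]))
sys.exit(ft>float(sys.argv[1]))
E
```

```text
-1.63 [-4.61 -0.33] -2.8
-1.7 [-11.33   0.3 ] -6.8
-1.77 [-18.     1.41] -10.8
-1.84 [-24.57   2.98] -14.8
-1.91 [-31.01   5.  ] -18.8
-1.98 [-6.29  2.47] -4.0
-2.05 [-12.38   5.37] -8.0
-2.11 [-17.44   8.19] -11.5
-2.16 [-21.52  10.77] -14.3
-2.2 [-24.68  12.98] -16.6
-2.25 [-3.83  2.94] -2.9
-2.3 [-3.68  3.12] -2.9
-2.35 [-3.52  3.3 ] -2.9
-2.4 [-3.35  3.47] -2.9
-2.45 [-3.17  3.64] -2.9
-2.5 [-2.98  3.79] -2.9
-2.55 [-2.79  3.94] -2.9
-2.6 [-2.59  4.07] -2.9
-2.65 [-2.38  4.19] -2.9
-2.7 [-2.17  4.31] -2.9
-2.75 [-1.95  4.41] -2.9
-2.8 [-1.73  4.5 ] -2.9
```

```bash
python3 -m crank '[{"dx":-0.0046,"dy":0,"dz":0,"twist":-1,"grip":0},{"dx":-0.0113,"dy":0.0003,"dz":0,"twist":-5,"grip":0},{"dx":-0.018,"dy":0.0014,"dz":0,"twist":-9,"grip":0},{"dx":-0.0246,"dy":0.003,"dz":0,"twist":-13,"grip":0},{"dx":-0.031,"dy":0.005,"dz":0,"twist":-17,"grip":0}]'
python3 g.py 8 && python3 -m crank '[{"dx":-0.0063,"dy":0.0025,"dz":0,"twist":-4,"grip":0},{"dx":-0.0124,"dy":0.0054,"dz":0,"twist":-8,"grip":0},{"dx":-0.0174,"dy":0.0082,"dz":0,"twist":-11.5,"grip":0},{"dx":-0.0215,"dy":0.0108,"dz":0,"twist":-14.3,"grip":0},{"dx":-0.0247,"dy":0.013,"dz":0,"twist":-16.6,"grip":0}]'
python3 g.py 8
python3 - <<'E'
from h import *
im=arm.grab_frame('top');m=cv2.inRange(im,(150,0,0),(255,45,60));n,l,st,c=cv2.connectedComponentsWithStats(m)
for i in range(1,n):
  if st[i,4]>8:print(st[i],c[i],px2w('top',*c[i],.093))
E
python3 g.py 8
```

```text
t: 11.17
eef_pos: [0.5025, -0.073, 0.0819]
ee_rot: [-3.139, 0.001, -1.825]
force: [3.1, -0.5, -0.4]
width: 0.0434
gripper_force: 1.3
th -1.901 r 0.0967 ft 3.1 fr -0.5 fz -0.4 mz 0.00
th -1.901 r 0.0967 ft 3.1 fr -0.5 fz -0.4 mz 0.00
[176 106   6   2  12] [178.5 106.5] [0.9094 0.3764 0.093 ]
[267 106   5   8  38] [269.         109.68421053] [0.8971 0.1291 0.093 ]
[188 125   6   2  11] [190.72727273 125.45454545] [0.8539 0.3395 0.093 ]
[271 125   5   7  22] [273.04545455 128.63636364] [0.8427 0.1171 0.093 ]
th -1.914 r 0.0970 ft 0.9 fr 0.6 fz -1.5 mz 0.00False
False
False
```

```bash
sed -i 's/sys.exit(\(.*\))$/sys.exit(int(\1))/' g.py
python3 -m crank '[{"dx":-0.0063,"dy":0.0025,"dz":0,"twist":-4,"grip":0},{"dx":-0.0124,"dy":0.0054,"dz":0,"twist":-8,"grip":0},{"dx":-0.0174,"dy":0.0082,"dz":0,"twist":-11.5,"grip":0},{"dx":-0.0215,"dy":0.0108,"dz":0,"twist":-14.3,"grip":0},{"dx":-0.0247,"dy":0.013,"dz":0,"twist":-16.6,"grip":0}]'
python3 g.py 7; python3 -m crank '[{"dx":-0.0002,"dy":0.0002,"dz":0,"twist":0,"grip":0},{"dx":-0.0004,"dy":0.0003,"dz":0,"twist":0,"grip":0},{"dx":-0.0006,"dy":0.0005,"dz":0,"twist":-0.4,"grip":0},{"dx":-0.0008,"dy":0.0006,"dz":0,"twist":-0.6,"grip":0},{"dx":-0.001,"dy":0.0008,"dz":0,"twist":-0.8,"grip":0}]' >/dev/null; python3 g.py 7
```

```text
t: 11.63
eef_pos: [0.4775, -0.0601, 0.0818]
ee_rot: [-3.14, 0.001, -2.112]
force: [3.1, -0.9, 0.7]
width: 0.0441
gripper_force: 1.3
th -2.192 r 0.0967 ft 3.1 fr -1.1 fz 0.7 mz 0.03
th -2.205 r 0.0968 ft 2.7 fr -0.8 fz 1.1 mz -0.00
```

```bash

python3 -m crank '[{"dx":-0.0003,"dy":0.0002,"dz":0,"twist":-0.2,"grip":0},{"dx":-0.0006,"dy":0.0004,"dz":0,"twist":-0.4,"grip":0},{"dx":-0.0009,"dy":0.0007,"dz":0,"twist":-0.6,"grip":0},{"dx":-0.0012,"dy":0.0009,"dz":0,"twist":-0.8,"grip":0},{"dx":-0.0014,"dy":0.0011,"dz":0,"twist":-1.1,"grip":0}]' >/dev/null; python3 g.py 5.5 &&
python3 -m crank '[{"dx":-0.0003,"dy":0.0002,"dz":0,"twist":-0.2,"grip":0},{"dx":-0.0006,"dy":0.0004,"dz":0,"twist":-0.4,"grip":0},{"dx":-0.0009,"dy":0.0007,"dz":0,"twist":-0.6,"grip":0},{"dx":-0.0012,"dy":0.0009,"dz":0,"twist":-0.8,"grip":0},{"dx":-0.0014,"dy":0.0011,"dz":0,"twist":-1.1,"grip":0}]' >/dev/null; python3 g.py 5.5 &&
python3 -m crank '[{"dx":-0.0003,"dy":0.0002,"dz":0,"twist":-0.2,"grip":0},{"dx":-0.0006,"dy":0.0005,"dz":0,"twist":-0.4,"grip":0},{"dx":-0.0009,"dy":0.0007,"dz":0,"twist":-0.6,"grip":0},{"dx":-0.0012,"dy":0.0009,"dz":0,"twist":-0.8,"grip":0},{"dx":-0.0014,"dy":0.0012,"dz":0,"twist":-1.1,"grip":0}]' >/dev/null; python3 g.py 5.5 &&
python3 -m crank '[{"dx":-0.0003,"dy":0.0002,"dz":0,"twist":-0.2,"grip":0},{"dx":-0.0006,"dy":0.0005,"dz":0,"twist":-0.4,"grip":0},{"dx":-0.0009,"dy":0.0007,"dz":0,"twist":-0.6,"grip":0},{"dx":-0.0012,"dy":0.0009,"dz":0,"twist":-0.8,"grip":0},{"dx":-0.0014,"dy":0.0012,"dz":0,"twist":-1.1,"grip":0}]' >/dev/null; python3 g.py 5.5 &&
python3 -m crank '[{"dx":-0.0003,"dy":0.0003,"dz":0,"twist":-0.2,"grip":0},{"dx":-0.0006,"dy":0.0005,"dz":0,"twist":-0.4,"grip":0},{"dx":-0.0008,"dy":0.0008,"dz":0,"twist":-0.6,"grip":0},{"dx":-0.0011,"dy":0.001,"dz":0,"twist":-0.8,"grip":0},{"dx":-0.0013,"dy":0.0012,"dz":0,"twist":-1.1,"grip":0}]' >/dev/null; python3 g.py 5.5 &&
python3 -m crank '[{"dx":-0.0003,"dy":0.0003,"dz":0,"twist":-0.2,"grip":0},{"dx":-0.0006,"dy":0.0005,"dz":0,"twist":-0.4,"grip":0},{"dx":-0.0008,"dy":0.0008,"dz":0,"twist":-0.6,"grip":0},{"dx":-0.0011,"dy":0.001,"dz":0,"twist":-0.8,"grip":0},{"dx":-0.0013,"dy":0.0012,"dz":0,"twist":-1.1,"grip":0}]' >/dev/null; python3 g.py 5.5
```

```text
th -2.228 r 0.0969 ft 1.9 fr -0.7 fz 2.2 mz 0.02
th -2.247 r 0.0969 ft 2.4 fr -1.2 fz 2.2 mz 0.07
th -2.266 r 0.0969 ft 1.2 fr -1.3 fz 2.0 mz 0.02
th -2.285 r 0.0969 ft 1.6 fr -2.3 fz 1.4 mz 0.01
th -2.303 r 0.0969 ft 2.0 fr -1.2 fz 1.2 mz 0.08
th -2.321 r 0.0968 ft 2.0 fr -0.5 fz 1.3 mz 0.06
```

```bash

python3 -m crank '[{"dx":-0.0003,"dy":0.0003,"dz":0,"twist":-0.2,"grip":0},{"dx":-0.0005,"dy":0.0005,"dz":0,"twist":-0.4,"grip":0},{"dx":-0.0008,"dy":0.0008,"dz":0,"twist":-0.6,"grip":0},{"dx":-0.001,"dy":0.001,"dz":0,"twist":-0.8,"grip":0},{"dx":-0.0013,"dy":0.0013,"dz":0,"twist":-1.1,"grip":0}]' >/dev/null; python3 g.py 5.5 &&
python3 -m crank '[{"dx":-0.0003,"dy":0.0003,"dz":0,"twist":-0.2,"grip":0},{"dx":-0.0005,"dy":0.0005,"dz":0,"twist":-0.4,"grip":0},{"dx":-0.0008,"dy":0.0008,"dz":0,"twist":-0.6,"grip":0},{"dx":-0.001,"dy":0.001,"dz":0,"twist":-0.8,"grip":0},{"dx":-0.0013,"dy":0.0013,"dz":0,"twist":-1.1,"grip":0}]' >/dev/null && python3 g.py 5.5 &&
python3 -m crank '[{"dx":-0.0003,"dy":0.0003,"dz":0,"twist":-0.2,"grip":0},{"dx":-0.0005,"dy":0.0005,"dz":0,"twist":-0.4,"grip":0},{"dx":-0.0008,"dy":0.0008,"dz":0,"twist":-0.6,"grip":0},{"dx":-0.001,"dy":0.001,"dz":0,"twist":-0.8,"grip":0},{"dx":-0.0012,"dy":0.0013,"dz":0,"twist":-1.1,"grip":0}]' >/dev/null && python3 g.py 5.5 &&
python3 -m crank '[{"dx":-0.0003,"dy":0.0003,"dz":0,"twist":-0.2,"grip":0},{"dx":-0.0005,"dy":0.0005,"dz":0,"twist":-0.4,"grip":0},{"dx":-0.0007,"dy":0.0008,"dz":0,"twist":-0.6,"grip":0},{"dx":-0.001,"dy":0.001,"dz":0,"twist":-0.8,"grip":0},{"dx":-0.0012,"dy":0.0013,"dz":0,"twist":-1.1,"grip":0}]' >/dev/null && python3 g.py 5.5 &&
python3 -m crank '[{"dx":-0.0003,"dy":0.0003,"dz":0,"twist":-0.2,"grip":0},{"dx":-0.0005,"dy":0.0005,"dz":0,"twist":-0.4,"grip":0},{"dx":-0.0007,"dy":0.0008,"dz":0,"twist":-0.6,"grip":0},{"dx":-0.001,"dy":0.0011,"dz":0,"twist":-0.8,"grip":0},{"dx":-0.0012,"dy":0.0014,"dz":0,"twist":-1.1,"grip":0}]' >/dev/null && python3 g.py 5.5 &&
python3 -m crank '[{"dx":-0.0003,"dy":0.0003,"dz":0,"twist":-0.2,"grip":0},{"dx":-0.0005,"dy":0.0005,"dz":0,"twist":-0.4,"grip":0},{"dx":-0.0007,"dy":0.0008,"dz":0,"twist":-0.6,"grip":0},{"dx":-0.0009,"dy":0.0011,"dz":0,"twist":-0.8,"grip":0},{"dx":-0.0011,"dy":0.0014,"dz":0,"twist":-1.1,"grip":0}]' >/dev/null && python3 g.py 5.5 &&
python3 -m crank '[{"dx":-0.0003,"dy":0.0003,"dz":0,"twist":-0.2,"grip":0},{"dx":-0.0005,"dy":0.0005,"dz":0,"twist":-0.4,"grip":0},{"dx":-0.0007,"dy":0.0008,"dz":0,"twist":-0.6,"grip":0},{"dx":-0.0009,"dy":0.0011,"dz":0,"twist":-0.8,"grip":0},{"dx":-0.0011,"dy":0.0014,"dz":0,"twist":-1.1,"grip":0}]' >/dev/null && python3 g.py 5.5 &&
python3 -m crank '[{"dx":-0.0003,"dy":0.0003,"dz":0,"twist":-0.2,"grip":0},{"dx":-0.0005,"dy":0.0005,"dz":0,"twist":-0.4,"grip":0},{"dx":-0.0007,"dy":0.0008,"dz":0,"twist":-0.6,"grip":0},{"dx":-0.0009,"dy":0.0011,"dz":0,"twist":-0.8,"grip":0},{"dx":-0.0011,"dy":0.0014,"dz":0,"twist":-1.1,"grip":0}]' >/dev/null && python3 g.py 5.5
```

```text
th -2.340 r 0.0968 ft 2.6 fr -1.9 fz 1.5 mz 0.04
th -2.359 r 0.0968 ft 2.1 fr -1.4 fz 1.5 mz 0.01
th -2.378 r 0.0968 ft 1.5 fr -0.8 fz 1.0 mz 0.03
th -2.396 r 0.0968 ft 2.1 fr -2.5 fz 1.4 mz -0.02
th -2.415 r 0.0967 ft 2.2 fr -1.4 fz 2.3 mz 0.01
th -2.434 r 0.0967 ft 2.4 fr -2.2 fz 2.2 mz 0.04
th -2.452 r 0.0966 ft 2.2 fr -1.4 fz 1.5 mz 0.06
th -2.471 r 0.0966 ft 2.5 fr -0.6 fz 1.9 mz 0.05
```

```bash

python3 -m crank '[{"dx":-0.0002,"dy":0.0003,"dz":0,"twist":-0.2,"grip":0},{"dx":-0.0004,"dy":0.0006,"dz":0,"twist":-0.4,"grip":0},{"dx":-0.0006,"dy":0.0009,"dz":0,"twist":-0.6,"grip":0},{"dx":-0.0009,"dy":0.0012,"dz":0,"twist":-0.8,"grip":0},{"dx":-0.0011,"dy":0.0014,"dz":0,"twist":-1.1,"grip":0}]' >/dev/null; python3 g.py 5 &&
python3 -m crank '[{"dx":-0.0002,"dy":0.0003,"dz":0,"twist":-0.2,"grip":0},{"dx":-0.0004,"dy":0.0006,"dz":0,"twist":-0.4,"grip":0},{"dx":-0.0006,"dy":0.0009,"dz":0,"twist":-0.6,"grip":0},{"dx":-0.0009,"dy":0.0012,"dz":0,"twist":-0.8,"grip":0},{"dx":-0.0011,"dy":0.0015,"dz":0,"twist":-1.1,"grip":0}]' >/dev/null && python3 g.py 5 &&
python3 -m crank '[{"dx":-0.0002,"dy":0.0003,"dz":0,"twist":-0.2,"grip":0},{"dx":-0.0004,"dy":0.0006,"dz":0,"twist":-0.4,"grip":0},{"dx":-0.0006,"dy":0.0009,"dz":0,"twist":-0.6,"grip":0},{"dx":-0.0008,"dy":0.0012,"dz":0,"twist":-0.8,"grip":0},{"dx":-0.001,"dy":0.0015,"dz":0,"twist":-1.1,"grip":0}]' >/dev/null && python3 g.py 5 &&
python3 -m crank '[{"dx":-0.0002,"dy":0.0003,"dz":0,"twist":-0.2,"grip":0},{"dx":-0.0004,"dy":0.0006,"dz":0,"twist":-0.4,"grip":0},{"dx":-0.0006,"dy":0.0009,"dz":0,"twist":-0.6,"grip":0},{"dx":-0.0008,"dy":0.0012,"dz":0,"twist":-0.8,"grip":0},{"dx":-0.001,"dy":0.0015,"dz":0,"twist":-1.1,"grip":0}]' >/dev/null && python3 g.py 5 &&
python3 -m crank '[{"dx":-0.0002,"dy":0.0003,"dz":0,"twist":-0.2,"grip":0},{"dx":-0.0004,"dy":0.0006,"dz":0,"twist":-0.4,"grip":0},{"dx":-0.0006,"dy":0.0009,"dz":0,"twist":-0.6,"grip":0},{"dx":-0.0008,"dy":0.0012,"dz":0,"twist":-0.8,"grip":0},{"dx":-0.001,"dy":0.0015,"dz":0,"twist":-1.1,"grip":0}]' >/dev/null && python3 g.py 5 &&
python3 -m crank '[{"dx":-0.0002,"dy":0.0003,"dz":0,"twist":-0.2,"grip":0},{"dx":-0.0004,"dy":0.0006,"dz":0,"twist":-0.4,"grip":0},{"dx":-0.0006,"dy":0.0009,"dz":0,"twist":-0.6,"grip":0},{"dx":-0.0008,"dy":0.0012,"dz":0,"twist":-0.8,"grip":0},{"dx":-0.0009,"dy":0.0015,"dz":0,"twist":-1.1,"grip":0}]' >/dev/null && python3 g.py 5 &&
python3 -m crank '[{"dx":-0.0002,"dy":0.0003,"dz":0,"twist":-0.2,"grip":0},{"dx":-0.0004,"dy":0.0006,"dz":0,"twist":-0.4,"grip":0},{"dx":-0.0006,"dy":0.0009,"dz":0,"twist":-0.6,"grip":0},{"dx":-0.0008,"dy":0.0012,"dz":0,"twist":-0.8,"grip":0},{"dx":-0.0009,"dy":0.0016,"dz":0,"twist":-1.1,"grip":0}]' >/dev/null && python3 g.py 5 &&
python3 -m crank '[{"dx":-0.0002,"dy":0.0003,"dz":0,"twist":-0.2,"grip":0},{"dx":-0.0004,"dy":0.0006,"dz":0,"twist":-0.4,"grip":0},{"dx":-0.0006,"dy":0.0009,"dz":0,"twist":-0.6,"grip":0},{"dx":-0.0007,"dy":0.0012,"dz":0,"twist":-0.8,"grip":0},{"dx":-0.0009,"dy":0.0016,"dz":0,"twist":-1.1,"grip":0}]' >/dev/null && python3 g.py 5
```

```text
th -2.489 r 0.0965 ft 1.7 fr -1.0 fz 1.2 mz 0.06
th -2.508 r 0.0965 ft 3.3 fr -1.5 fz 1.1 mz -0.02
th -2.527 r 0.0964 ft 2.7 fr -1.1 fz 1.4 mz 0.06
th -2.546 r 0.0964 ft 2.9 fr -0.7 fz 0.8 mz 0.01
th -2.564 r 0.0964 ft 3.6 fr -1.4 fz 0.5 mz 0.06
th -2.582 r 0.0963 ft 3.0 fr -0.6 fz 1.1 mz -0.01
th -2.601 r 0.0963 ft 3.1 fr -2.2 fz 1.3 mz 0.01
th -2.620 r 0.0963 ft 2.6 fr -1.5 fz 1.6 mz 0.02
```

```bash

python3 -m crank '[{"dx":-0.0002,"dy":0.0003,"dz":0,"twist":-0.2,"grip":0},{"dx":-0.0003,"dy":0.0006,"dz":0,"twist":-0.4,"grip":0},{"dx":-0.0005,"dy":0.0009,"dz":0,"twist":-0.6,"grip":0},{"dx":-0.0007,"dy":0.0012,"dz":0,"twist":-0.8,"grip":0},{"dx":-0.0009,"dy":0.0015,"dz":0,"twist":-1.1,"grip":0}]' >/dev/null; python3 g.py 5 &&
python3 -m crank '[{"dx":-0.0002,"dy":0.0003,"dz":0,"twist":-0.2,"grip":0},{"dx":-0.0003,"dy":0.0006,"dz":0,"twist":-0.4,"grip":0},{"dx":-0.0005,"dy":0.0009,"dz":0,"twist":-0.6,"grip":0},{"dx":-0.0007,"dy":0.0012,"dz":0,"twist":-0.8,"grip":0},{"dx":-0.0008,"dy":0.0016,"dz":0,"twist":-1.1,"grip":0}]' >/dev/null && python3 g.py 5 
python3 - <<'E'
from h import *
s,im=grab('wrist','w7.png');print(s['eef_pos'],s['ee_rot'])
T=w2px('wrist',[.5338,.0185,.12],s);print(T, w2px('wrist',[.5338,.1535,.114],s))
_,t=grab('top','t7.png')
u,v=w2px('top',[.5338,.0185,.12]);print(u,v)
a=cv2.resize(im[:,:,::-1],(500,375));
b=cv2.resize(t[195:275,245:325,::-1],(300,300),interpolation=cv2.INTER_CUBIC)
o=np.zeros((375,800,3),np.uint8);o[:,:500]=a;o[:300,500:]=b;cv2.imwrite('pics/c7.png',o)
E
```

```text
th -2.638 r 0.0963 ft 3.0 fr -2.0 fz 1.2 mz 0.06
th -2.657 r 0.0962 ft 3.7 fr -2.7 fz 0.7 mz 0.03
[ 0.44872188 -0.02633703  0.08120211] [-3.14148598e+00  1.76230365e-04 -2.58593964e+00]
[297.3 532.3] [506.9 596. ]
309.2 241.3
```

View pics/c7.png

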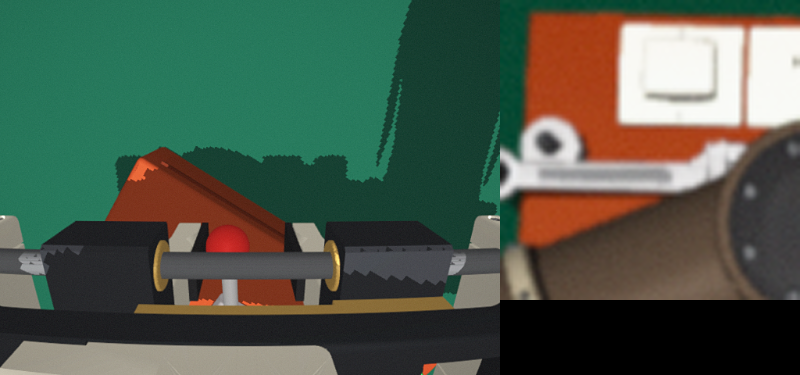

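The last picture shows the ball at (228,240) between the fingers. In the top view the spanner handle runs about level from (520,175) to (680,178) on the near side of the pin. I'll convert these to a handle angle.

```bash
python3 - <<'E'
from h import *
t=cv2.imread('pics/t7.png');g=cv2.cvtColor(t,cv2.COLOR_BGR2HSV)
X=[]
for u in range(262,290,2):
  col=g[230:252,u,1].astype(int); r=np.where(col<90)[0]
  if len(r): X.append((u,230+r.min()-.5,230+r.max()+.5))
print(X)
X=np.array(X);
for k in(1,2):
  a=np.polyfit(X[:,0],X[:,k],1);p=[px2w('top',u,np.polyval(a,u),.114) for u in(262,288)];d=p[0]-p[1];print(p,np.arctan2(d[1],d[0]))
print('pin base',w2px('top',[.5568,.1526,.114]),w2px('top',[.5568,.1526,.137]))
for u,v in((500+0,0),):pass
s=px2w('top',245+48/3.75,195+143/3.75,.137);print('pin top',s)
E
```

```text
[(262, np.float64(229.5), np.float64(245.5)), (264, np.float64(229.5), np.float64(245.5)), (266, np.float64(231.5), np.float64(245.5)), (268, np.float64(237.5), np.float64(245.5)), (270, np.float64(237.5), np.float64(245.5)), (272, np.float64(237.5), np.float64(245.5)), (274, np.float64(237.5), np.float64(245.5)), (276, np.float64(237.5), np.float64(245.5)), (278, np.float64(237.5), np.float64(245.5)), (280, np.float64(237.5), np.float64(245.5)), (282, np.float64(237.5), np.float64(246.5)), (284, np.float64(237.5), np.float64(251.5)), (286, np.float64(237.5), np.float64(251.5)), (288, np.float64(237.5), np.float64(251.5))]
[array([0.5574, 0.1377, 0.114 ]), array([0.5395, 0.0719, 0.114 ])] 1.3051873643720393
[array([0.5281, 0.1371, 0.114 ]), array([0.5133, 0.0716, 0.114 ])] 1.3485738504092961
pin base [256.1 232.7] [254.9 231. ]
pin top [0.5515 0.1452 0.137 ]
```

```bash

python3 -m crank '[{"dx":-0.0002,"dy":0.0003,"dz":0,"twist":-0.2,"grip":0},{"dx":-0.0003,"dy":0.0006,"dz":0,"twist":-0.4,"grip":0},{"dx":-0.0005,"dy":0.0009,"dz":0,"twist":-0.6,"grip":0},{"dx":-0.0007,"dy":0.0012,"dz":0,"twist":-0.8,"grip":0},{"dx":-0.0008,"dy":0.0015,"dz":0,"twist":-1.1,"grip":0}]' >/dev/null; python3 g.py 5 &&
python3 -m crank '[{"dx":-0.0002,"dy":0.0003,"dz":0,"twist":-0.2,"grip":0},{"dx":-0.0003,"dy":0.0006,"dz":0,"twist":-0.4,"grip":0},{"dx":-0.0005,"dy":0.0009,"dz":0,"twist":-0.6,"grip":0},{"dx":-0.0006,"dy":0.0012,"dz":0,"twist":-0.8,"grip":0},{"dx":-0.0008,"dy":0.0016,"dz":0,"twist":-1.1,"grip":0}]' >/dev/null && python3 g.py 5 &&
python3 -m crank '[{"dx":-0.0002,"dy":0.0003,"dz":0,"twist":-0.2,"grip":0},{"dx":-0.0003,"dy":0.0006,"dz":0,"twist":-0.4,"grip":0},{"dx":-0.0004,"dy":0.0009,"dz":0,"twist":-0.6,"grip":0},{"dx":-0.0006,"dy":0.0012,"dz":0,"twist":-0.8,"grip":0},{"dx":-0.0007,"dy":0.0016,"dz":0,"twist":-1.1,"grip":0}]' >/dev/null && python3 g.py 5 &&
python3 -m crank '[{"dx":-0.0002,"dy":0.0003,"dz":0,"twist":-0.2,"grip":0},{"dx":-0.0003,"dy":0.0006,"dz":0,"twist":-0.4,"grip":0},{"dx":-0.0004,"dy":0.0009,"dz":0,"twist":-0.6,"grip":0},{"dx":-0.0006,"dy":0.0012,"dz":0,"twist":-0.8,"grip":0},{"dx":-0.0007,"dy":0.0016,"dz":0,"twist":-1.1,"grip":0}]' >/dev/null && python3 g.py 5
python3 - <<'E'
from h import *
_,t=grab('top','t8.png');g=cv2.cvtColor(t[:,:,::-1].copy(),cv2.COLOR_BGR2HSV)
for u in(268,274,280):
  r=np.where(g[230:252,u,1]<90)[0];print(u,230+r.min(),230+r.max())
E
```

```text
th -2.675 r 0.0962 ft 4.3 fr -2.4 fz 0.3 mz 0.05
th -2.693 r 0.0962 ft 3.9 fr -2.8 fz 0.6 mz 0.09
th -2.710 r 0.0961 ft 5.3 fr -3.0 fz 1.6 mz 0.01
268 236 244
274 237 244
280 237 244
```

```bash
python3 -m crank '[{"dx":-0.0001,"dy":0.0002,"dz":0,"twist":-0.1,"grip":0},{"dx":-0.0002,"dy":0.0004,"dz":0,"twist":-0.2,"grip":0},{"dx":-0.0002,"dy":0.0006,"dz":0,"twist":-0.3,"grip":0},{"dx":-0.0003,"dy":0.0008,"dz":0,"twist":-0.4,"grip":0},{"dx":-0.0004,"dy":0.001,"dz":0,"twist":-0.6,"grip":0}]' | grep grip; python3 g.py 6 && python3 -m crank '[{"dx":-0.0001,"dy":0.0002,"dz":0,"twist":-0.1,"grip":0},{"dx":-0.0002,"dy":0.0004,"dz":0,"twist":-0.2,"grip":0},{"dx":-0.0002,"dy":0.0006,"dz":0,"twist":-0.3,"grip":0},{"dx":-0.0003,"dy":0.0008,"dz":0,"twist":-0.4,"grip":0},{"dx":-0.0004,"dy":0.001,"dz":0,"twist":-0.6,"grip":0}]' | grep grip && python3 g.py 6
```

```text
gripper_force: 3.0
th -2.720 r 0.0960 ft 6.5 fr -3.6 fz 0.4 mz 0.07
```

```bash
python3 -m crank '[{"dx":-0.0001,"dy":0.0002,"dz":0,"twist":-0.1,"grip":0},{"dx":-0.0002,"dy":0.0004,"dz":0,"twist":-0.2,"grip":0},{"dx":-0.0003,"dy":0.0006,"dz":0,"twist":-0.3,"grip":0},{"dx":-0.0004,"dy":0.0008,"dz":0,"twist":-0.4,"grip":0},{"dx":-0.0004,"dy":0.001,"dz":0,"twist":-0.6,"grip":0}]' | grep force; python3 g.py 7.5; python3 - <<'E'
from h import *
_,t=grab('top','t9.png');g=cv2.cvtColor(t[:,:,::-1].copy(),cv2.COLOR_BGR2HSV)
for u in(268,274,280):
  r=np.where(g[230:252,u,1]<90)[0];print(u,230+r.min(),230+r.max())
E
python3 g.py 8
```

```text
force: [5.6, -4.7, 1.9]
gripper_force: 3.4
th -2.730 r 0.0960 ft 6.6 fr -3.2 fz 1.9 mz 0.11
268 236 244
274 237 244
280 237 244
th -2.731 r 0.0960 ft 6.9 fr -4.2 fz 0.5 mz 0.06
```

```bash
python3 -m crank '[{"dx":-0.0001,"dy":0.0002,"dz":0,"twist":-0.1,"grip":0},{"dx":-0.0002,"dy":0.0004,"dz":0,"twist":-0.2,"grip":0},{"dx":-0.0003,"dy":0.0006,"dz":0,"twist":-0.3,"grip":0},{"dx":-0.0004,"dy":0.0008,"dz":0,"twist":-0.4,"grip":0},{"dx":-0.0004,"dy":0.001,"dz":0,"twist":-0.6,"grip":0}]' | grep -e force -e width; python3 g.py 8.5 && python3 -m crank '[{"dx":-0.0001,"dy":0.0002,"dz":0,"twist":-0.1,"grip":0},{"dx":-0.0002,"dy":0.0004,"dz":0,"twist":-0.2,"grip":0},{"dx":-0.0003,"dy":0.0006,"dz":0,"twist":-0.3,"grip":0},{"dx":-0.0004,"dy":0.0008,"dz":0,"twist":-0.4,"grip":0},{"dx":-0.0004,"dy":0.001,"dz":0,"twist":-0.6,"grip":0}]' | grep -e force -e width && python3 g.py 9
```

```text
force: [5.9, -4.9, 1.2]
width: 0.0438
gripper_force: 3.8
th -2.741 r 0.0959 ft 6.8 fr -3.5 fz 1.2 mz 0.13
force: [7.1, -6.2, 1.3]
width: 0.0438
gripper_force: 4.2
th -2.751 r 0.0959 ft 8.4 fr -4.2 fz 1.3 mz 0.08
```

```bash
python3 -m crank '[{"dx":-0.0001,"dy":0.0002,"dz":0,"twist":0,"grip":0},{"dx":-0.0002,"dy":0.0004,"dz":0,"twist":0,"grip":0},{"dx":-0.0002,"dy":0.0006,"dz":0,"twist":0,"grip":0},{"dx":-0.0002,"dy":0.0006,"dz":0,"twist":0,"grip":0},{"dx":-0.0002,"dy":0.0006,"dz":0,"twist":0,"grip":0}]' | grep -e force; python3 g.py 9; 
python3 -m crank '[{"dx":0,"dy":0,"dz":0,"twist":0,"grip":0},{"dx":0,"dy":0,"dz":0,"twist":0,"grip":0},{"dx":0.001,"dy":-0.002,"dz":0,"twist":0,"grip":0},{"dx":0.002,"dy":-0.005,"dz":0,"twist":0,"grip":0},{"dx":0.004,"dy":-0.01,"dz":0,"twist":0,"grip":0}]' | grep -e force; python3 -m crank '[{"dx":0,"dy":0,"dz":0,"twist":0,"grip":0},{"dx":0,"dy":0,"dz":0,"twist":0,"grip":0},{"dx":0,"dy":0,"dz":0,"twist":0,"grip":0},{"dx":0,"dy":0,"dz":0,"twist":0,"grip":0},{"dx":0,"dy":0,"dz":0.01,"twist":0,"grip":0}]'; python3 g.py 9; python3 - <<'E'
from h import *
_,im=grab('wrist','w9.png');s=arm.get_state()
print([w2px('wrist',[.5338+.095*np.cos(t),.0185+.095*np.sin(t),.093],s) for t in(-2.6,-2.7)])
m=cv2.inRange(im,(150,0,0),(255,45,60));n,l,st,c=cv2.connectedComponentsWithStats(m)
for i in range(1,n):
  if st[i,4]>60:print(st[i],c[i])
E
```

```text
force: [5.5, -7.1, 0.6]
gripper_force: 4.3
th -2.757 r 0.0960 ft 8.6 fr -2.4 fz 0.6 mz 0.06
force: [-0.1, -0.2, 0.1]
gripper_force: 0.0
t: 26.42
eef_pos: [0.4472, -0.0273, 0.0898]
ee_rot: [3.141, -0.003, -2.686]
force: [-0.4, 0.4, -0.9]
width: 0.0439
gripper_force: 0.0
th -2.655 r 0.0980 ft -0.5 fr 0.1 fz -0.9 mz 0.01
[array([301.6, 306.4]), array([322.5, 305.7])]
[ 282  287   52   36 1464] [307.25956284 305.8579235 ]
```

```bash
python3 -m crank '[{"dx":0,"dy":0,"dz":0.02,"twist":0,"grip":0},{"dx":0,"dy":0,"dz":0.05,"twist":0,"grip":0},{"dx":0,"dy":0,"dz":0.08,"twist":0,"grip":0},{"dx":0,"dy":0,"dz":0.1,"twist":6,"grip":0},{"dx":0.01,"dy":0.012,"dz":0.1,"twist":12,"grip":0}]' | grep eef
python3 -m crank '[{"dx":0.015,"dy":0.02,"dz":0,"twist":7,"grip":0},{"dx":0.03,"dy":0.04,"dz":0,"twist":14,"grip":0},{"dx":0.045,"dy":0.06,"dz":0,"twist":21,"grip":0},{"dx":0.06,"dy":0.08,"dz":0,"twist":28,"grip":0},{"dx":0.07,"dy":0.1,"dz":0,"twist":35,"grip":0}]' | grep eef
python3 -m crank '[{"dx":0.01,"dy":0.015,"dz":0,"twist":7,"grip":0},{"dx":0.01,"dy":0.0155,"dz":0,"twist":14.6,"grip":0},{"dx":0.01,"dy":0.0155,"dz":0,"twist":14.6,"grip":0},{"dx":0.01,"dy":0.0155,"dz":0,"twist":14.6,"grip":0},{"dx":0.01,"dy":0.0155,"dz":0,"twist":14.6,"grip":0}]'
python3 - <<'E'
from h import *
_,im=grab('wrist','w10.png');s=arm.get_state();print(s['eef_pos'],s['ee_rot'])
# handle edges: rows through the handle; low-saturation run around column of projected handle
g=cv2.cvtColor(im[:,:,::-1].copy(),cv2.COLOR_BGR2HSV)
for v in (190,210,230,250,265):
  u0=int(w2px('wrist',[.536,.07,.114],s)[0]); row=g[v,:,1]<110; a=u0
  while row[a]:a-=1
  b=u0
  while row[b]:b+=1
  p=px2w('wrist',(a+b)/2,v,.114,s);print(v,a,b,p)
E
```

```text
eef_pos: [0.4597, -0.0153, 0.1957]
eef_pos: [0.5295, 0.0862, 0.1909]
t: 27.72
eef_pos: [0.5381, 0.1001, 0.191]
ee_rot: [3.141, -0.0, -1.614]
force: [0.0, 0.4, 0.8]
width: 0.0439
gripper_force: 0.0
[0.53818867 0.10001947 0.19119893] [ 3.14155231e+00  7.40601707e-05 -1.61376139e+00]
190 301 331 [0.5362 0.0604 0.114 ]
210 301 330 [0.5371 0.0731 0.114 ]
230 301 330 [0.5376 0.086  0.114 ]
250 301 330 [0.5382 0.0994 0.114 ]
265 301 329 [0.539  0.1096 0.114 ]
```

```bash
python3 -m crank '[{"dx":0,"dy":0,"dz":-0.025,"twist":-0.6,"grip":0},{"dx":0,"dy":0,"dz":-0.05,"twist":-0.6,"grip":0},{"dx":0,"dy":0,"dz":-0.07,"twist":-0.6,"grip":0},{"dx":0,"dy":0,"dz":-0.08,"twist":-0.6,"grip":0},{"dx":0,"dy":0,"dz":-0.0837,"twist":-0.6,"grip":0}]' 10| grep -A2 eef
python3 -m crank '[{"dx":0,"dy":0,"dz":0,"twist":0,"grip":0},{"dx":0,"dy":0,"dz":0,"twist":0,"grip":-1},{"dx":0,"dy":0,"dz":0,"twist":0,"grip":-1},{"dx":0,"dy":0,"dz":0,"twist":0,"grip":-1},{"dx":0,"dy":0,"dz":0,"twist":0,"grip":-1}]' 10
python3 -m crank '[{"dx":0,"dy":0,"dz":0,"twist":0,"grip":-1},{"dx":0,"dy":0,"dz":0,"twist":0,"grip":-1},{"dx":0,"dy":0,"dz":0,"twist":0,"grip":-1},{"dx":0,"dy":0,"dz":0,"twist":0,"grip":-1},{"dx":0,"dy":0,"dz":0,"twist":0,"grip":-1}]' 40
```

```text
eef_pos: [0.5375, 0.0996, 0.106]
ee_rot: [3.139, -0.001, -1.623]
force: [0.5, 0.1, -0.2]
t: 28.6
eef_pos: [0.539, 0.1007, 0.1084]
ee_rot: [-3.14, 0.001, -1.621]
force: [0.4, 0.3, -0.2]
width: 0.0228
gripper_force: 0.0
t: 29.02
eef_pos: [0.5382, 0.1006, 0.1081]
ee_rot: [3.141, 0.0, -1.62]
force: [-3.6, 2.5, 6.3]
width: 0.0177
gripper_force: 40.0
```

```bash
python3 -m crank '[{"dx":-0.0007,"dy":0,"dz":0,"twist":0.5,"grip":-1},{"dx":-0.0014,"dy":0,"dz":0,"twist":1,"grip":-1},{"dx":-0.0021,"dy":0,"dz":0,"twist":1.5,"grip":-1},{"dx":-0.003,"dy":0,"dz":0,"twist":2.1,"grip":-1},{"dx":-0.004,"dy":0,"dz":0,"twist":2.8,"grip":-1}]'
python3 -m crank '[{"dx":0,"dy":0,"dz":0.0,"twist":0,"grip":-1},{"dx":0,"dy":0,"dz":0.001,"twist":0,"grip":-1},{"dx":0,"dy":0,"dz":0.002,"twist":0,"grip":-1},{"dx":0,"dy":0,"dz":0.003,"twist":0,"grip":-1},{"dx":0,"dy":0,"dz":0.003,"twist":0,"grip":-1}]'
```

```text
t: 29.43
eef_pos: [0.5355, 0.1007, 0.1081]
ee_rot: [-3.14, 0.001, -1.57]
force: [3.2, -1.1, 4.7]
width: 0.0175
gripper_force: 40.2
t: 29.85
eef_pos: [0.534, 0.1005, 0.1099]
ee_rot: [3.14, -0.0, -1.572]
force: [1.7, 1.9, -4.7]
width: 0.0173
gripper_force: 40.0
```

```bash
python3 -m crank '[{"dx":0,"dy":0,"dz":0.002,"twist":0,"grip":-1},{"dx":0,"dy":0,"dz":0.004,"twist":0,"grip":-1},{"dx":0,"dy":0,"dz":0.006,"twist":0,"grip":-1},{"dx":0,"dy":0,"dz":0.008,"twist":0,"grip":-1},{"dx":0,"dy":0,"dz":0.008,"twist":0,"grip":-1}]'
```

```text
t: 30.27
eef_pos: [0.534, 0.0998, 0.1185]
ee_rot: [3.14, -0.001, -1.572]
force: [1.8, -1.8, -7.7]
width: 0.017
gripper_force: 40.0
```

```bash
python3 -m crank '[{"dx":0,"dy":0,"dz":0.004,"twist":0,"grip":-1},{"dx":0,"dy":0,"dz":0.008,"twist":0,"grip":-1},{"dx":0,"dy":0,"dz":0.012,"twist":0,"grip":-1},{"dx":0,"dy":0,"dz":0.02,"twist":0,"grip":-1},{"dx":0,"dy":0,"dz":0.03,"twist":0,"grip":-1}]'
python3 -m crank '[{"dx":0,"dy":0,"dz":0.01,"twist":0,"grip":-1},{"dx":0,"dy":0,"dz":0.02,"twist":0,"grip":-1},{"dx":0,"dy":0,"dz":0.03,"twist":0,"grip":-1},{"dx":0,"dy":0,"dz":0.03,"twist":0,"grip":-1},{"dx":0,"dy":0,"dz":0.03,"twist":0,"grip":-1}]'
python3 - <<'E'
from h import *
s,im=grab('wrist','w11.png');print(s['eef_pos'],s['ee_rot'],s['moment'])
# yellow mark direction on screw head
m=cv2.inRange(im,(180,160,0),(255,255,110));n,l,st,c=cv2.connectedComponentsWithStats(m)
for i in range(1,n):
  if st[i,4]>15:
    v,u=np.where(l==i);a=cv2.fitLine(np.c_[u,v].astype(np.float32),cv2.DIST_L2,0,.01,.01).ravel()
    p=px2w('wrist',a[2]-8*a[0],a[3]-8*a[1],.12,s);q=px2w('wrist',a[2]+8*a[0],a[3]+8*a[1],.12,s);d=q-p
    print(st[i],p,q,np.degrees(np.arctan2(d[1],d[0])))
# is the spanner in the hand? low saturation across jaw row
g=cv2.cvtColor(im[:,:,::-1].copy(),cv2.COLOR_BGR2HSV)
print([(v,np.where(g[v,250:400,1]<90)[0][[0,-1]]+250) for v in(80,110,140,165,220)])
E
```

```text
t: 30.68
eef_pos: [0.5321, 0.0967, 0.147]
ee_rot: [3.135, -0.006, -1.572]
force: [2.8, -15.5, -11.3]
width: 0.0172
gripper_force: 40.0
t: 31.1
eef_pos: [0.535, 0.101, 0.1796]
ee_rot: [-3.14, 0.001, -1.571]
force: [0.4, -0.4, -2.7]
width: 0.0173
gripper_force: 40.0
[0.53497215 0.10104912 0.17956226] [-3.13963487e+00  1.37780847e-03 -1.57123930e+00] [0.0124331  0.11337836 0.03444832]
[314 116   6  17  52] [0.5357 0.0266 0.12  ] [0.5337 0.0182 0.12  ] -103.39249775375112
[383 175  10   7  36] [0.4973 0.0548 0.12  ] [0.4897 0.0499 0.12  ] -147.18863320193185
[379 198  11  12  58] [0.4983 0.0632 0.12  ] [0.4921 0.0705 0.12  ] 130.34174589032463
[(80, array([250, 391])), (110, array([250, 363])), (140, array([250, 362])), (165, array([250, 363])), (220, array([250, 334]))]
```

```bash
python3 -m crank '[{"dx":0,"dy":0.03,"dz":0.01,"twist":-6,"grip":-1},{"dx":-0.005,"dy":0.06,"dz":0.01,"twist":-12,"grip":-1},{"dx":-0.01,"dy":0.09,"dz":0.01,"twist":-18,"grip":-1},{"dx":-0.015,"dy":0.12,"dz":0.01,"twist":-24,"grip":-1},{"dx":-0.02,"dy":0.15,"dz":0.01,"twist":-30,"grip":-1}]'|grep -A2 eef
python3 -m crank '[{"dx":-0.005,"dy":0.02,"dz":0,"twist":-6,"grip":-1},{"dx":-0.01,"dy":0.034,"dz":0,"twist":-12,"grip":-1},{"dx":-0.015,"dy":0.034,"dz":0,"twist":-18,"grip":-1},{"dx":-0.015,"dy":0.034,"dz":0,"twist":-24,"grip":-1},{"dx":-0.015,"dy":0.034,"dz":0,"twist":-30,"grip":-1}]'|grep -A2 eef
python3 -m crank '[{"dx":0,"dy":0,"dz":0,"twist":-6,"grip":-1},{"dx":0,"dy":0,"dz":0,"twist":-12,"grip":-1},{"dx":0,"dy":0,"dz":0,"twist":-18,"grip":-1},{"dx":0,"dy":0,"dz":0,"twist":-24,"grip":-1},{"dx":0,"dy":0,"dz":-0.01,"twist":-30,"grip":-1}]'|grep -A2 eef
python3 -m crank '[{"dx":0,"dy":0,"dz":-0.03,"twist":0,"grip":-1},{"dx":0,"dy":0,"dz":-0.06,"twist":0,"grip":-1},{"dx":0,"dy":0,"dz":-0.09,"twist":0,"grip":-1},{"dx":0,"dy":0,"dz":-0.12,"twist":0,"grip":-1},{"dx":0,"dy":0,"dz":-0.14,"twist":0,"grip":-1}]'|grep -A2 eef
python3 -m crank '[{"dx":0,"dy":0,"dz":0,"twist":0,"grip":-1},{"dx":0,"dy":0,"dz":0,"twist":0,"grip":-1},{"dx":0,"dy":0,"dz":0,"twist":0,"grip":-1},{"dx":0,"dy":0,"dz":-0.01,"twist":0,"grip":-1},{"dx":0,"dy":0,"dz":-0.015,"twist":0,"grip":-1}]'|grep -A2 eef
```

```text
eef_pos: [0.5137, 0.2518, 0.1879]
ee_rot: [3.141, -0.001, -2.1]
force: [0.9, -0.0, -2.7]
eef_pos: [0.4987, 0.2849, 0.1876]
ee_rot: [-3.141, -0.001, -2.623]
force: [-0.0, -0.4, -0.9]
eef_pos: [0.5, 0.2852, 0.1794]
ee_rot: [3.14, 0.002, 3.136]
force: [0.0, 0.8, -1.7]
eef_pos: [0.4984, 0.2836, 0.0355]
ee_rot: [-3.14, -0.002, 3.141]
force: [2.6, -1.1, 2.2]
eef_pos: [0.5009, 0.2857, 0.0246]
ee_rot: [3.139, 0.003, 3.141]
force: [2.8, 0.9, 1.8]
```

```bash
python3 -m crank '[{"dx":0,"dy":0,"dz":-0.003,"twist":0,"grip":-1},{"dx":0,"dy":0,"dz":-0.007,"twist":0,"grip":-1},{"dx":0,"dy":0,"dz":-0.011,"twist":0,"grip":-1},{"dx":0,"dy":0,"dz":-0.014,"twist":0,"grip":-1},{"dx":0,"dy":0,"dz":-0.016,"twist":0,"grip":-1}]'|grep -A2 eef
python3 -m crank '[{"dx":0,"dy":0,"dz":0,"twist":0,"grip":-1},{"dx":0,"dy":0,"dz":-0.001,"twist":0,"grip":-1},{"dx":0,"dy":0,"dz":-0.002,"twist":0,"grip":-1},{"dx":0,"dy":0,"dz":-0.003,"twist":0,"grip":-1},{"dx":0,"dy":0,"dz":-0.003,"twist":0,"grip":-1}]'|grep -A2 eef
```

```text
eef_pos: [0.4995, 0.2844, 0.0071]
ee_rot: [-3.141, -0.0, 3.141]
force: [2.3, 0.1, 1.5]
eef_pos: [0.4995, 0.2844, 0.0045]
ee_rot: [-3.142, 0.0, 3.141]
force: [1.7, -0.5, 2.1]
```

Near the bench; open and lift clear.

```bash
python3 -m crank '[{"dx":0,"dy":0,"dz":-0.0007,"twist":0,"grip":-1},{"dx":0,"dy":0,"dz":-0.0007,"twist":0,"grip":-0.4},{"dx":0,"dy":0,"dz":-0.0007,"twist":0,"grip":0},{"dx":0,"dy":0,"dz":-0.0007,"twist":0,"grip":0},{"dx":0,"dy":0,"dz":-0.0007,"twist":0,"grip":0}]'
python3 -m crank '[{"dx":0,"dy":0,"dz":0.0,"twist":0,"grip":0},{"dx":0,"dy":0,"dz":0.02,"twist":0,"grip":0},{"dx":0,"dy":0,"dz":0.05,"twist":0,"grip":0},{"dx":0,"dy":0,"dz":0.09,"twist":0,"grip":0},{"dx":0,"dy":0,"dz":0.13,"twist":0,"grip":0}]'
python3 -m crank '[{"dx":0,"dy":0,"dz":0.0,"twist":0,"grip":0},{"dx":0,"dy":0,"dz":0,"twist":0,"grip":0},{"dx":0,"dy":0,"dz":0,"twist":0,"grip":0},{"dx":0,"dy":0,"dz":0,"twist":0,"grip":0},{"dx":0,"dy":0,"dz":0,"twist":0,"grip":0}]'|grep eef
python3 - <<'E'
from h import *
s,im=grab('wrist','w12.png');g=cv2.cvtColor(im[:,:,::-1].copy(),cv2.COLOR_BGR2HSV);print(s['eef_pos'])
for v in(110,130,170,200,230,260):
  r=np.where(g[v,250:390,1]<80)[0]+250
  if len(r):print(v,r[0],r[-1],px2w('wrist',r[0],v,.01,s),px2w('wrist',r[-1],v,.01,s))
E
```

```text
t: 34.48
eef_pos: [0.4992, 0.2842, 0.0034]
ee_rot: [-3.141, -0.001, 3.141]
force: [0.0, -0.2, -0.4]
width: 0.0385
gripper_force: 0.0
t: 34.9
eef_pos: [0.4988, 0.2837, 0.1344]
ee_rot: [-3.14, -0.002, 3.141]
force: [0.9, 0.8, -0.2]
width: 0.0438
gripper_force: 0.0
eef_pos: [0.4989, 0.2838, 0.1323]
[0.4988783  0.2838131  0.13230236]
110 285 349 [0.4067 0.264  0.01  ] [0.4068 0.3093 0.01  ]
130 286 349 [0.4205 0.2644 0.01  ] [0.4205 0.3095 0.01  ]
170 301 333 [0.4489 0.2749 0.01  ] [0.449  0.2983 0.01  ]
200 305 328 [0.4711 0.2776 0.01  ] [0.4711 0.2948 0.01  ]
230 305 328 [0.4942 0.2774 0.01  ] [0.4942 0.295  0.01  ]
260 305 327 [0.5182 0.2772 0.01  ] [0.5182 0.2944 0.01  ]
```

The spanner lies flat on the bench: the head measures 45–46 mm and the handle 17–18 mm at bench height. The lever hasn't been touched since tightening, so I'm handing in.

```bash
python3 -c "
from station import arm
print(arm.job_done())"
```

```text
the job is handed in; nothing more can be done
None
```

The job is handed in (no verdict was returned): I tightened the lock nut to about 8.6 N at the ball with the spanner held against the pin, the screw stands about 0.2 rad off zero (limit 0.35), and the spanner lies flat on the bench left of the fixture.

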